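# Set the waiting yo-yos out on work pads for tuning

### The arm

A 7-joint arm with a two-finger parallel gripper is mounted at the origin on the work surface. World frame = base frame: x ahead of the robot, y to its left, z up, the work surface at z = 0. Lengths are in m, angles in rad, forces in N, time in s.
With the tool pointing down it reaches from about 0.4 to 0.875 m from the base axis. Payload 19.3 kg.
Tool frame: the origin (TCP) lies on the front face of the gripper's body, between the roots of the fingers; the fingertips stand 73 mm ahead of it and the grasp point (between the pads) lies 54 mm ahead of it; z points along the fingers, y is the direction in which the jaws open and shut (so a half turn about z gives the same grasp; the last joint's range is limited). The gripper opens to 85 mm and grips with 20 to 120 N. Pads are 22 mm wide; open, the fingers measure 114 mm over their backs; the gripper's body (76 mm by 85 mm) begins 54 mm behind the grasp point. The pads swing forward as they close: fully open they stand 13 mm farther back than shut.
Start: joints at [1.051, 0.521, -0.036, 1.599, 0.021, 1.021, -0.113], TCP at [0.272, -0.563, 0.304] pointing down, gripper open.
Joint ranges: [-2.91, 2.91], [-0.3, 2.13], [-1.5, 1.42], [0.17, 2.43], [-1.26, 4.41], [0.16, 1.93], [-2.52, 2.52]. Speed limits (rad/s): [1.89, 1.89, 2.39, 2.39, 3.01, 3.01, 3.01].

### API

Orientations are given as [roll, pitch, yaw] about the fixed x, y, z axes, in that order (R = Rz(yaw) Ry(pitch) Rx(roll)).
In Python, from workcell import bot gives the robot as it stands.
- The arm moves only by the shell command python3 -m crank 'ROWS' [OPENING] [FORCE]. ROWS is a JSON object of lists of equal length, an entry for each row: "travel": the shift along the world's x, y, z in cm, a list of three; "rot": the turn, a rotation vector about the world's x, y, z in degrees, a list of three. A call has 1 to 8 rows; each row is the pose to reach, as a shift and turn from the pose commanded when the call began; what a row does not reach only later rows make up. A row lasts 1/10 s, in which the tool goes at most 50 mm and 8.59 degrees, less where a joint would pass 70% of its speed; a pose out of reach is approached as far as the arm can. A call with a gripper value outside its range is refused whole. OPENING is the opening, from -1 (shut) to 1 (fully open), so that 0 is half open, set as the call begins (- or left out, the last holds). The fingers move at their own pace and stop on an object; FORCE is the grip in N (left out, the last holds). Time passes only in rows, so rows that repeat a pose let the fingers close. It gives the time, the measured TCP pose, the force and the opening at its end, in the units of the state.
- bot.observe(): the state, without advancing time (a new reading comes with each control period).
- bot.grab_frame(name): name is "scene" or "top" or "wrist"; returns the picture (420x560x3 uint8, red, green, blue); there is no depth.
- bot.camera_model(name): a dict with "fx", "fy", "cx", "cy" (pixels), "k1" (the pictures are not rectified: a ray, as slopes to the right and down, at radius r is drawn at 1 + k1 r^2 times it, then the intrinsics apply), "R" (3x3) and "t" (3): a world point X has camera coordinates R X + t. Camera axes: x right, y down, z forward; pixel columns grow to the right and rows downward; lengths in m; the calibration is good to about 2 mm. A picture is of the moment at which its call begins: read the wrist's pose just before it. camera_model takes no time and is no camera call; for the wrist camera it gives the pose at the moment of the call.
- bot.job_done(): hands the job in, once; it reports no verdict.
Trained networks look in the newest picture that a camera, given by its name, has taken for a name from the list of things; names that differ only in an ending like _2 or _b are one class to them, and where a whole thing is asked for, a point or a joint stands for the part that bears it (a point fixed in the world has none). Each returns a list of dicts, best first, with "conf" (0 to 1); they miss things now and then, are a little off and sometimes report something else, mostly with a low value. They report only what shows in the picture. A call takes as long as a camera call. They do not tell look-alikes from the thing itself.
- bot.silhouettes(camera, thing): "pixels" (420x560 bool, what is visible of it) and "box" ([centre column, centre row, width, height] in pixels, round what is visible of it).
The state is a dict: "clock": time; "qpos": joint angles; "qd": joint speeds; "joint_efforts": joint torques, N m; "position": TCP position; "tool_rot": TCP orientation; "force": force on the tool from outside, world axes, zero at the start; "moment": the same for the moment, N m; "grip_width": finger opening in m.
Only numpy, scipy, OpenCV 4.12 (cv2) and the standard library are available. Lean on these libraries where they do the work, as an engineer would, in place of code of your own. Each camera call takes 0.05 s, during which the arm holds its last target.

### The job

Set out every yo-yo waiting on the counter for tuning, each flat on the middle of its own cork work pad: the large flared one beside the vial rack on the side away from the bearing dish, the slim rounded one midway between rack and dish, the small one beside the dish on the side away from the rack. The thin pads lie on the low cabinet: slide each one out over the front edge and pinch it where it overhangs (never lift one straight off the top), then lay it flat on the counter in one row with rack and dish, its long sides parallel to the rack's short sides, with about 5 cm of clear counter between it and the rack or dish. Set everything down gently rather than letting it fall, leave a spare pad lying on the cabinet, and do not shift the rack, the dish, the oil bottle, the tin or the loupe.

Things in the scene. Friction and masses are not known exactly. Their poses are not given: they have to be found in the camera images.
- cabinet: low parts cabinet standing on the counter, fixed: 190 deep (x) x 270 wide (y) x 50 mm high, flat slate top, flush drawer fronts. Origin at the centre of its underside; its own -x points out of its front face (towards the robot), which lies 95 mm from the origin.
- cabinet_edge (a point): middle of the cabinet's front top edge (50 mm above the counter); axes as the cabinet's: -x out over the edge, y along the edge.
- pad1_center (a point): centre of one work pad (the three pads are alike): rigid flat steel plate faced with cork, 110 long (its x) x 60 wide (its y) x 2.5 mm thick, about 80 g; point at mid-thickness. They start lying side by side on the cabinet top, long sides roughly front to back, all behind the front edge. It slides easily on the cabinet's smooth top (friction about 0.25), less easily on the counter (0.6); a fingertip pressed on top with some 5 N drags it along the cabinet.
- pad1: that pad as a whole; origin at the centre of its underside, x along its length, z up.
- pad2_center (a point): centre of another work pad (the three pads are alike): rigid flat steel plate faced with cork, 110 long (its x) x 60 wide (its y) x 2.5 mm thick, about 80 g; point at mid-thickness. They start lying side by side on the cabinet top, long sides roughly front to back, all behind the front edge. It slides easily on the cabinet's smooth top (friction about 0.25), less easily on the counter (0.6); a fingertip pressed on top with some 5 N drags it along the cabinet.
- pad2: that pad as a whole; origin at the centre of its underside, x along its length, z up.
- pad3_center (a point): centre of the third work pad (the three pads are alike): rigid flat steel plate faced with cork, 110 long (its x) x 60 wide (its y) x 2.5 mm thick, about 80 g; point at mid-thickness. They start lying side by side on the cabinet top, long sides roughly front to back, all behind the front edge. It slides easily on the cabinet's smooth top (friction about 0.25), less easily on the counter (0.6); a fingertip pressed on top with some 5 N drags it along the cabinet.
- pad3: that pad as a whole; origin at the centre of its underside, x along its length, z up.
- yo_flared_center (a point): centre (half-way up) of the large flared yo-yo, unstrung, lying on one face with its axle upright (z): waisted spool, 58 mm across both rims (each rim 10 mm tall, straight-sided), 46 mm high, about 66 g, copper-toned. None if it is not there today.
- yo_slim_center (a point): centre (half-way up) of the slim rounded yo-yo, lying on one face, axle upright: 55 mm across at mid-height with rounded shoulders, 30 mm high, about 60 g, copper-toned. None if absent.
- yo_small_center (a point): centre (half-way up) of the small yo-yo, lying on one face, axle upright: waisted spool, 42 mm across both rims (each 10 mm tall), 38 mm high, about 45 g, copper-toned. None if absent.
- yo_flared: that yo-yo as a whole; origin at the centre of its lower face, z along its axle. None if absent.
- yo_slim: that yo-yo as a whole; origin at the centre of its lower face, z along its axle. None if absent.
- yo_small: that yo-yo as a whole; origin at the centre of its lower face, z along its axle. None if absent.
- rack: vial rack with six capped glass vials, loose: 50 deep (its x) x 80 wide (its y), 80 mm high over the vial caps. Origin at the centre of its underside. It and the dish stand in one row that runs along the rack's own y axis; either may be the one on the left.
- dish: round white ceramic bearing dish holding a few bearings, loose: 80 mm across, 18 mm high. Origin at the centre of its underside.
- oil: amber glass oil bottle, 28 mm across, 75 mm high, loose, to be left alone. Origin at the centre of its underside.
- tin: round aluminium tin, 58 mm across, 22 mm high, loose, to be left alone. Origin at the centre of its underside.
- loupe: black eye loupe standing on the counter, 42 mm across, 38 mm high, loose, to be left alone. Origin at the centre of its underside.
Mind the look-alikes: they are no part of the job. What is shaped like the pad1 but purple or turquoise is not meant. What is shaped like the yo_small but blue is not meant.

How it is judged:
By the outcome, as a careful person would: the job done as asked, in the order asked, and still so for the second after the job is handed in, with the robot touching nothing.
Of yo_flared, yo_slim, yo_small only 2 to 3 are there at a start; the rules pass over those that are not, and their reading is None.
At some moment in a run one of yo_flared, yo_slim, yo_small may be knocked a few centimetres aside while the robot is not near it.
It also fails if it takes over 210 s, if anything falls off the work surface, if the arm or the gripper's body presses on something with over 40 N, if the wrist force passes 120 N, or if a joint passes its speed limit or range.

## Working session

There is one attempt and no reset: what is moved stays moved. The work goes in short steps, Python scripts to look and compute and a shell command to move; the robot and the scene stay as the last step left them, time stands still between calls to the robot, and variables do not carry over. Pictures are saved under pics/ and viewed, and the job is handed in when it is done.

```bash
mkdir -p pics; ls; python3 - <<'E'
from workcell import bot
import cv2
print(bot.observe())
for n in ["scene","top","wrist"]:
    im=bot.grab_frame(n); cv2.imwrite(f"pics/{n}0.png",im[:,:,::-1])
    print(n,bot.camera_model(n))
E
```

```text
pics
{'clock': 0.0, 'qpos': array([ 1.05079608,  0.52197777, -0.03634709,  1.59998669,  0.02122468,
        1.0211086 , -0.11277974]), 'qd': array([ 0.00045123, -0.00127976, -0.00102801,  0.00134067, -0.00022528,
        0.00010536,  0.00199091]), 'joint_efforts': array([-1.67314618e-03, -9.27114058e+01,  1.97871633e+00, -3.69940710e+01,
        1.76807446e-02,  8.02093127e-03, -5.66425149e-05]), 'position': array([ 0.27160996, -0.56262035,  0.3033557 ]), 'tool_rot': array([-3.14050172e+00,  8.93526004e-05,  4.49840179e-01]), 'force': array([-0.23068861, -0.15558748,  0.52034359]), 'moment': array([ 0.02150447,  0.01406228, -0.03593525]), 'grip_width': 0.08523985895154793}
scene {'fx': 510.4838862370071, 'fy': 510.4838862370071, 'cx': 282.054195088306, 'cy': 209.73393012237034, 'k1': -0.040080983045001455, 'R': array([[-0.83657467,  0.54783858, -0.00396467],
       [ 0.35178246,  0.53161207, -0.77047888],
       [-0.41999039, -0.64595782, -0.63745319]]), 't': array([ 0.45314235, -0.15343592,  1.52098849])}
top {'fx': 449.7466858499674, 'fy': 449.7466858499674, 'cx': 282.60594503224416, 'cy': 215.34236445350444, 'k1': 0.05237486687125633, 'R': array([[-2.49946194e-02, -9.99679957e-01, -3.90537513e-03],
       [-9.81273667e-01,  2.52803941e-02, -1.90952592e-01],
       [ 1.90990209e-01, -9.40545579e-04, -9.81591491e-01]]), 't': array([0.02223833, 0.5672845 , 1.33287026])}
wrist {'fx': 335.99969375463394, 'fy': 335.99969375463394, 'cx': 286.58097151454206, 'cy': 210.7802304572379, 'k1': -0.021544346459842986, 'R': array([[ 0.4339376 , -0.90094241, -0.00097197],
       [-0.86674258, -0.41775924,  0.27246011],
       [-0.24587692, -0.11738824, -0.96216659]]), 't': array([-0.62478764, -0.03412155,  0.37882967])}
```

View pics/top0.png

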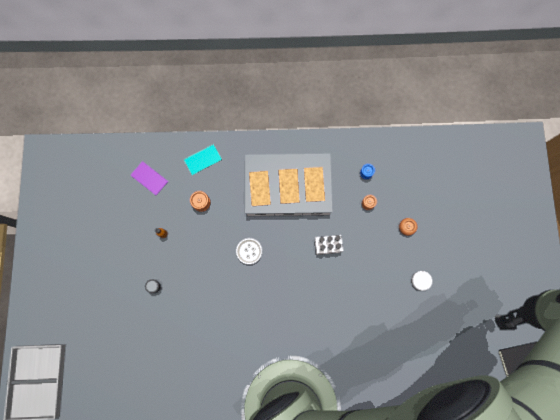

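View pics/scene0.png

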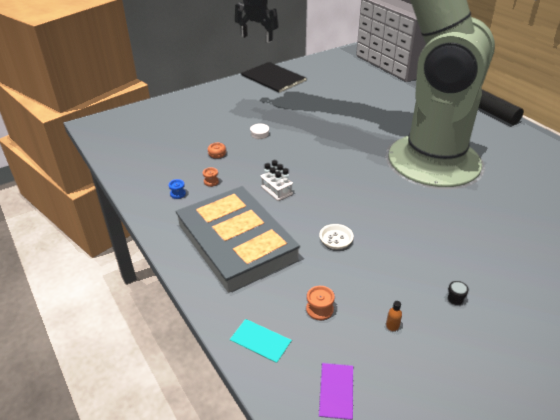

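View pics/wrist0.png

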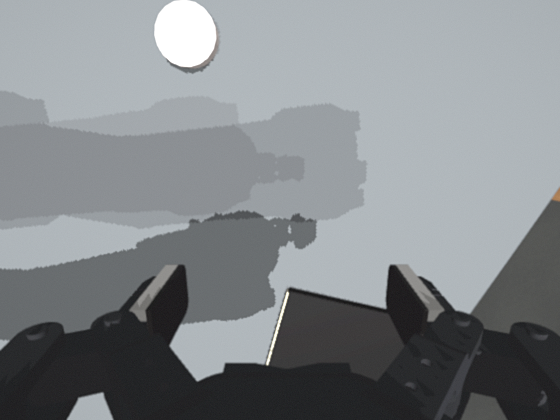

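The top view shows the cabinet with 3 cork pads around (288,186), dish (249,250), rack (329,244), flared yo-yo (200,200), small (370,202) and slim (408,227). All three yo-yos are present. The purple and turquoise pads and the blue yo-yo are look-alikes. Next I'll measure positions.

```bash
cat > h.py <<'E'
import numpy as np, cv2
from workcell import bot
def ray(m,u,v):
    x=(u-m['cx'])/m['fx'];y=(v-m['cy'])/m['fy']; rd=np.hypot(x,y); r=rd
    for _ in range(20): r=rd/(1+m['k1']*r*r)
    s=1/(1+m['k1']*r*r)
    R=np.array(m['R']);t=np.array(m['t'])
    return -R.T@t, R.T@np.array([x*s,y*s,1.])
def onplane(m,u,v,z):
    c,d=ray(m,u,v); return c+d*(z-c[2])/d[2]
def proj(m,X):
    p=np.array(m['R'])@np.asarray(X,float)+m['t']; x,y=p[:2]/p[2]; f=1+m['k1']*(x*x+y*y)
    return np.array([m['fx']*x*f+m['cx'],m['fy']*y*f+m['cy']])
def snap(n,fn):
    m=bot.camera_model(n); im=bot.grab_frame(n); cv2.imwrite(f'pics/{fn}.png',im[:,:,::-1]); return m,im
def footprint(m,mask,z):
    cs,_=cv2.findContours(mask.astype(np.uint8),cv2.RETR_EXTERNAL,cv2.CHAIN_APPROX_NONE)
    c=max(cs,key=cv2.contourArea)[:,0,:]
    P=np.array([onplane(m,u,v,z)[:2] for u,v in c])
    (cx,cy),(w,h),a=cv2.minAreaRect((P*1000).astype(np.float32))
    return cx,cy,w,h,a
E
python3 - <<'E'
from h import *
zs=dict(cabinet=.05,pad1=.0525,yo_flared=.046,yo_slim=.015,yo_small=.038,rack=.08,dish=.018,oil=.075,tin=.022,loupe=.038)
m,im=snap('top','top1')
for n,z in zs.items():
    for d in bot.silhouettes('top',n)[:5]:
        if d['conf']>.3:
            b=d['box']; print(n,round(d['conf'],2),np.round(b,0),'fp',np.round(footprint(m,d['pixels'],z),1))
print(bot.observe()['clock'])
E
```

```text
cabinet 0.62 [291. 186.  88.  61.] fp [668.  -10.3 269.  197.8  88.9]
pad1 0.95 [153. 179.  42.  33.] fp [697.3 423.2 107.2  58.8  50.7]
pad1 0.93 [315. 185.  20.  33.] fp [664.6 -92.6 108.8  59.8   1.8]
pad1 0.74 [259. 189.  23.  38.] fp [656.8  78.6 110.   60.2   3.5]
pad1 0.73 [290. 187.  21.  34.] fp [661.5 -12.9  59.4 109.7  88.7]
pad1 0.64 [201. 160.  42.  30.] fp [753.6 256.6  59.2 106.6  26.7]
yo_flared 0.9 [198. 202.  22.  16.] fp [623.3 264.4  61.5  50.5  43.9]
yo_slim 0.49 [409. 226.  20.  17.] fp [ 529.6 -386.9   52.1   55.2   42.6]
yo_small 0.61 [368. 202.  18.  12.] fp [ 607.4 -261.5   35.2   43.6   43.2]
yo_small 0.55 [369. 172.  14.  15.] fp [ 705.2 -263.1   40.9   51.8   60.6]
rack 0.56 [328. 245.  28.  19.] fp [ 470.3 -126.6   51.    78.7    3.4]
dish 0.76 [246. 253.  25.  29.] fp [466.9 117.7  73.6  78.9  43.9]
oil 0.54 [328. 244.  29.  18.] fp [ 471.5 -128.4   52.1   76.7    4.2]
tin 0.59 [421. 280.  21.  21.] fp [ 362.3 -410.8   58.4   54.3   88.8]
loupe 0.67 [154. 286.  16.  14.] fp [365.5 407.4  42.7  38.7  88.3]
loupe 0.39 [289. 185.  90.  62.] fp [ 6.725e+02 -1.090e+01  2.051e+02  2.777e+02  2.000e-01]
0.7
```

```bash
python3 -m crank '{"travel":[[2,5,2],[4,9,4],[6,14,6],[8,18,8],[9,23,9],[11,27,10],[12,32,10],[13,36,10]],"rot":[[0,0,-4],[0,0,-8],[0,0,-12],[0,0,-16],[0,0,-20],[0,0,-24],[0,0,-25.8],[0,0,-25.8]]}' -1 20
python3 -m crank '{"travel":[[1,5,0],[2,10,0],[3,15,0],[4,20,0],[4,20,0],[4,20,0]],"rot":[[0,0,0],[0,0,0],[0,0,0],[0,0,0],[0,0,0],[0,0,0]]}'
python3 - <<'E'
from h import *
o=bot.observe();print(o['position'],o['tool_rot'],o['qpos'],o['grip_width'],o['force'])
m,im=snap('wrist','w1'); print(-m['R'].T@m['t'])
E
```

```text
clock: 1.5
position: [0.4015, -0.2024, 0.4045]
tool_rot: [3.141, -0.001, -0.002]
force: [1.1, 0.7, -0.2]
grip_width: -0.0003
clock: 2.1
position: [0.4414, -0.0034, 0.4039]
tool_rot: [-3.142, -0.0, 0.002]
force: [0.6, -1.2, -0.3]
grip_width: -0.0
[ 0.44139084 -0.00341457  0.40392662] [-3.14152241e+00 -1.08371479e-04  1.93552226e-03] [ 0.1616758   0.12821462 -0.31962239  1.90464569  0.04469014  1.11543692
 -1.74401682] -1.0065566739480675e-05 [ 0.58885688 -1.21873715 -0.33018518]
[ 0.51129293 -0.00330535  0.47363366]
```

View pics/w1.png

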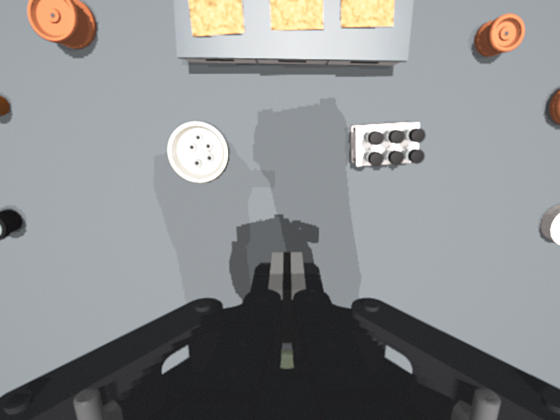

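The wrist view shows the dish at (198,152), the rack at (388,145) and the cabinet's front edge at row ~62. The pads' front ends sit at row ~35, about 15 mm behind the edge. I'll measure from here and from a second view.

```bash
cat > meas.py <<'E'
from h import *
import sys
zs=dict(cabinet=.05,pad1=.0525,yo_flared=.046,yo_slim=.015,yo_small=.038,rack=.08,dish=.018)
def meas(cam='wrist',names=zs,fn='tmp',minc=.3):
    m,im=snap(cam,fn)
    for n in names:
        for d in bot.silhouettes(cam,n)[:5]:
            if d['conf']>minc:
                print(n,round(d['conf'],2),np.round(d['box'],0),'fp',np.round(footprint(m,d['pixels'],zs[n]),1))
    return m,im
E
python3 - <<'E'
from meas import *
meas(fn='w2')
E
python3 -m crank '{"travel":[[5,0,0],[10,0,0],[14,0,0],[14,0,0],[14,0,0],[14,0,0]],"rot":[[0,0,0],[0,0,0],[0,0,0],[0,0,0],[0,0,0],[0,0,0]]}'
python3 - <<'E'
from meas import *
meas(fn='w3')
E
```

```text
cabinet 0.88 [292.  33. 244.  63.] fp [603.5  -9.4 270.8  67.5  90. ]
cabinet 0.61 [294.  16.  56.  32.] fp [621.9 -13.2  60.8  29.7  90. ]
pad1 0.88 [366.  14.  54.  26.] fp [ 6.224e+02 -9.300e+01  2.750e+01  5.920e+01  3.000e-01]
pad1 0.82 [294.  16.  53.  30.] fp [621.4 -13.4  30.7  60.2   1.4]
pad1 0.79 [216.  19.  59.  33.] fp [617.3  76.7  60.   37.9  89.6]
yo_flared 0.66 [61. 26. 73. 50.] fp [614.6 256.9  80.1  51.8  88.9]
yo_slim 0.52 [555. 105.   9.  38.] fp [ 524.  -357.3   45.9   16.1   11.9]
yo_small 0.91 [500.  35.  54.  43.] fp [ 606.2 -255.7   42.5   60.5   12.9]
rack 0.77 [389. 146.  74.  40.] fp [ 479.9 -120.    47.8   86.6    2.7]
dish 0.71 [196. 151.  58.  58.] fp [464.1 117.1  78.3  78.5  66.5]
clock: 3.15
position: [0.5807, -0.0045, 0.404]
tool_rot: [3.141, 0.0, -0.001]
force: [-0.6, -0.1, 0.4]
grip_width: -0.0
cabinet 0.96 [292.  93. 246. 168.] fp [671.6  -9.9 271.5 192.2  88.9]
pad1 0.82 [361. 104.  55. 101.] fp [664.7 -91.1 110.7  61.3   1.5]
pad1 0.59 [219. 110.  64.  98.] fp [656.4  79.1 109.4  61.2   3.1]
pad1 0.58 [75. 32. 98. 64.] fp [757.4 237.3  57.4 100.4  27.8]
pad1 0.57 [292. 106.  52.  98.] fp [661.7 -11.5 109.2  60.6   2.1]
pad1 0.4 [481. 150.  43.  35.] fp [ 6.120e+02 -2.469e+02  3.950e+01  5.420e+01  1.000e-01]
yo_flared 0.97 [ 77. 138.  66.  50.] fp [625.6 258.1  78.2  56.8  89.5]
yo_slim 0.75 [546. 206.  28.  44.] fp [ 526.  -373.7   59.6   41.8   12.5]
yo_small 0.88 [495.  67.  52.  38.] fp [ 708.4 -255.4   41.1   58.9   11.2]
yo_small 0.8 [482. 148.  46.  34.] fp [ 609.7 -255.2   58.5   41.3   86.6]
rack 0.95 [377. 247.  67.  53.] fp [ 491.8 -119.4   71.4   83.3    2.9]
dish 0.63 [202. 248.  53.  52.] fp [463.6 117.9  79.1  80.3  87.2]
dish 0.5 [ 77. 137.  65.  50.] fp [624.3 275.7  60.1  83.5   3.7]
```

View pics/w3.png

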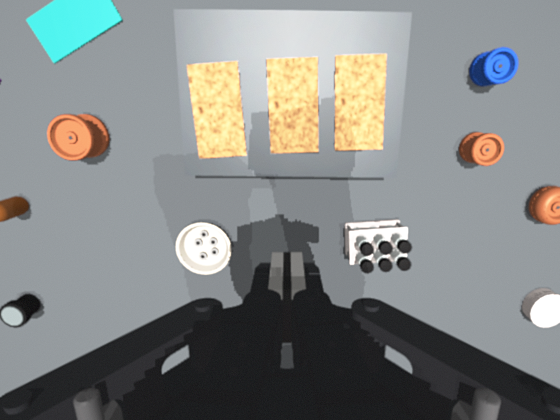

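Pads (mm): right (664.7,-91), middle (661.6,-12), left (656.5,79). For an accurate rack and row direction I'll take a closer view.

```bash

python3 -m crank '{"travel":[[-5,-2,-2],[-9,-5,-5],[-13,-7,-8],[-16,-9,-11],[-16,-9,-11],[-16,-9,-11]],"rot":[[0,0,0],[0,0,0],[0,0,0],[0,0,0],[0,0,0],[0,0,0]]}'
python3 - <<'E'
from meas import *
m,im=meas(fn='w4',names=['rack','dish'])
c=im[60:320,260:560]; cv2.imwrite('pics/w4c.png',cv2.resize(c,None,fx=2.6,fy=2.3,interpolation=cv2.INTER_CUBIC)[:,:,::-1])
E
```

```text
clock: 4.15
position: [0.4195, -0.0954, 0.2931]
tool_rot: [3.141, 0.002, -0.003]
force: [1.4, -0.3, 0.1]
grip_width: 0.0002
rack 0.63 [327. 129.  86.  56.] fp [ 478.7 -127.2   43.8   71.5    3.8]
dish 0.72 [ 77. 141.  80.  76.] fp [463.9 117.3  79.1  80.8  24.6]
```

View pics/w4.png

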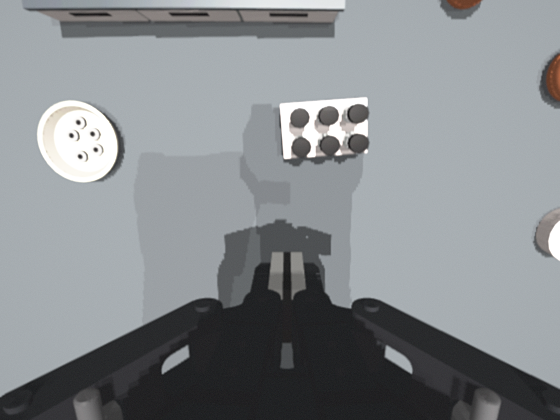

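View pics/w4c.png

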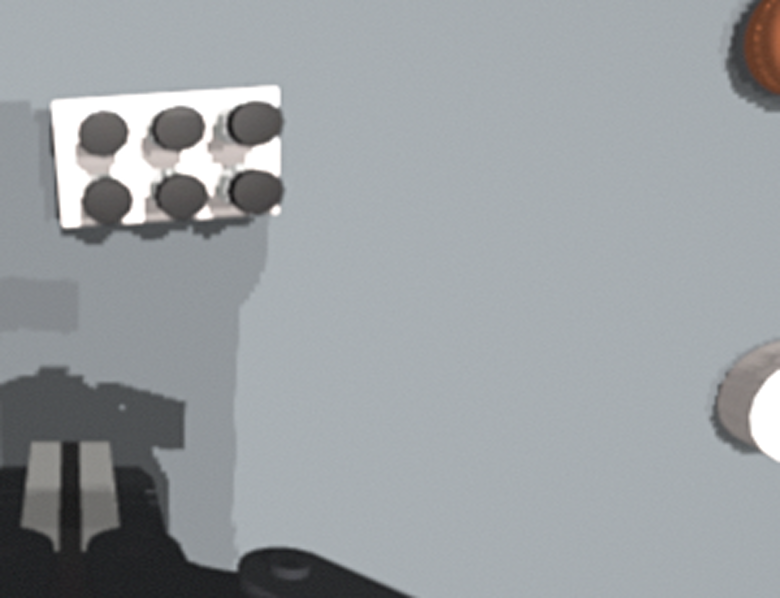

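```bash

python3 - <<'E'
from h import *
m=bot.camera_model('wrist')
C=np.array([(52,100),(281,86),(280,213),(64,228)])/[2.6,2.3]+[260,60]
for z in (.02,.03,.04,.045,.05,.06):
    P=np.array([onplane(m,u,v,z)[:2] for u,v in C])*1000
    e=[np.linalg.norm(P[i]-P[(i+1)%4]) for i in range(4)]
    d=(P[0]+P[3]-P[1]-P[2])
    print(z,P.mean(0).round(1),np.round(e,1),'yaw',np.degrees(np.arctan2(-d[0],d[1])).round(2))
# dish rim circle, cabinet edge
d=bot.silhouettes('wrist','dish')[0]
cs,_=cv2.findContours(d['pixels'].astype(np.uint8),0,1)
c=max(cs,key=len)[:,0]
print([np.round(np.array(cv2.minEnclosingCircle(np.array([onplane(m,u,v,z)[:2]*1000 for u,v in c],dtype=np.float32))[0]),1) for z in (0.01,.018)])
for u,v in((30,10),(342,10)): print(onplane(m,u,v,.05))
E
```

```text
0.02 [ 480.3 -132.2] [86.2 53.6 84.8 54.5] yaw 4.14
0.03 [ 480.6 -131.1] [83.7 52.  82.3 52.9] yaw 4.14
0.04 [ 481. -130.] [81.2 50.4 79.9 51.4] yaw 4.14
0.045 [ 481.1 -129.4] [79.9 49.7 78.6 50.6] yaw 4.14
0.05 [ 481.3 -128.9] [78.7 48.9 77.4 49.8] yaw 4.14
0.06 [ 481.7 -127.8] [76.2 47.3 74.9 48.2] yaw 4.14
[array([466.3, 124.4]), array([466.9, 119.5])]
[0.58066108 0.1236017  0.05      ]
[ 0.5784539  -0.14036588  0.05      ]
```

Rack (481,-130) mm with yaw 4°, dish (464,117.5); row direction 3.9°, which agrees. Slots are flared (489,-249), slim (472.5,-6), small (456,237), all with yaw 4°. I'll start by dragging the right pad.

```bash

python3 -m crank '{"travel":[[5,0,0],[10,0.2,0],[15,0.4,-2],[20,0.4,-6],[25,0.4,-10],[25,0.4,-14],[25,0.4,-15.5],[25,0.4,-15.5]],"rot":[[0,0,0],[0,0,0],[0,0,0],[0,0,0],[0,0,0],[0,0,0],[0,0,0],[0,0,0]]}'
python3 -m crank '{"travel":[[0,0,-0.4],[0,0,-0.8],[0,0,-0.8],[0,0,-0.8]],"rot":[[0,0,0],[0,0,0],[0,0,0],[0,0,0]]}'
```

```text
clock: 5.15
position: [0.6706, -0.0891, 0.1346]
tool_rot: [-3.14, 0.006, 0.001]
force: [-0.6, -0.0, -0.2]
grip_width: 0.0
clock: 5.55
position: [0.6716, -0.0906, 0.1323]
tool_rot: [3.141, -0.002, -0.001]
force: [1.1, -0.3, 0.4]
grip_width: -0.0
```

```bash

python3 -m crank '{"travel":[[0,0,-0.2],[0,0,-0.4],[0,0,-0.4],[0,0,-0.4]],"rot":[[0,0,0],[0,0,0],[0,0,0],[0,0,0]]}'
python3 -m crank '{"travel":[[0,0,-0.1],[0,0,-0.2],[0,0,-0.2],[0,0,-0.2]],"rot":[[0,0,0],[0,0,0],[0,0,0],[0,0,0]]}'
```

```text
clock: 5.95
position: [0.6713, -0.0904, 0.1268]
tool_rot: [-3.142, 0.0, -0.001]
force: [-0.2, 0.2, -0.2]
grip_width: 0.0002
clock: 6.35
position: [0.6715, -0.0904, 0.1252]
tool_rot: [3.142, -0.0, -0.001]
force: [-1.5, 1.2, 6.2]
grip_width: -0.0002
```

```bash

python3 -m crank '{"travel":[[-0.6,0,-0.05],[-1.4,0,-0.05],[-2.3,0,-0.05],[-3.2,0,-0.05],[-3.2,0,-0.05]],"rot":[[0,0,0],[0,0,0],[0,0,0],[0,0,0],[0,0,0]]}'
python3 - <<'E'
from meas import *
meas(fn='w5',names=['pad1'])
print(bot.observe()['force'])
m,im=meas('top',fn='t5',names=['pad1'])
E
```

```text
clock: 6.85
position: [0.6391, -0.0905, 0.1252]
tool_rot: [3.141, -0.001, -0.001]
force: [-3.7, -0.1, 10.6]
grip_width: -0.0001
pad1 0.68 [106. 215. 165. 240.] fp [661.8 -13.1 109.5  60.8   1.8]
pad1 0.63 [ 14. 307.  27.  60.] fp [619.2  44.9  10.1  34.9  76.1]
pad1 0.62 [287. 269. 140. 201.] fp [654.2 -91.3  68.8  60.2   1.7]
[-3.59090861  0.1658082  11.2001688 ]
pad1 0.92 [152. 178.  38.  31.] fp [697.6 424.2 105.2  57.6  50.1]
pad1 0.81 [291. 186.  20.  35.] fp [661.9 -12.4 110.3  58.8   0.9]
pad1 0.62 [260. 189.  25.  39.] fp [658.1  80.  113.1  63.7   2.8]
pad1 0.61 [310. 203.  15.  20.] fp [606.8 -76.6  62.1  31.7   2.7]
pad1 0.59 [203. 161.  37.  31.] fp [754.7 256.3  59.7 111.5  30.4]
```

View pics/w5.png

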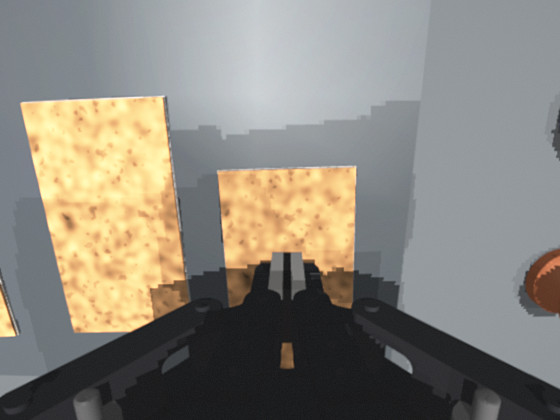

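The pad follows the fingertip (rear edge in image at row 168, i.e. centre x≈634 mm). I'll continue for another 41 mm.

```bash

python3 -m crank '{"travel":[[-0.8,0,0.02],[-1.6,0,0.02],[-2.4,0,0.03],[-3.2,0,0.03],[-4.1,0,0.03],[-4.1,0,0.03],[-4.1,0,2],[-4.1,0,6]],"rot":[[0,0,0],[0,0,0],[0,0,0],[0,0,0],[0,0,0],[0,0,0],[0,0,0],[0,0,0]]}'
python3 -m crank '{"travel":[[-1,0,5],[-2,0,10],[-2,0,12],[-2,0,12],[-2,0,12]],"rot":[[0,0,0],[0,0,0],[0,0,0],[0,0,0],[0,0,0]]}' 0.5
python3 - <<'E'
from meas import *
print(bot.observe()['grip_width'])
meas(fn='w6',names=['pad1'])
E
```

```text
clock: 7.85
position: [0.5969, -0.0902, 0.1827]
tool_rot: [-3.141, 0.005, -0.0]
force: [0.4, -0.3, 0.1]
grip_width: 0.0001
clock: 8.35
position: [0.5782, -0.0904, 0.3043]
tool_rot: [3.141, -0.0, -0.001]
force: [-0.5, 0.4, -0.9]
grip_width: 0.064
0.06397817187690318
pad1 0.65 [288. 174.  66. 115.] fp [593.2 -91.8 109.4  59.7   1.7]
pad1 0.62 [201. 100.  75. 130.] fp [661.4 -12.1 110.3  61.    1.7]
pad1 0.56 [103. 106.  90. 126.] fp [656.5  78.4 110.7  61.2   3.7]
```

View pics/w6.png

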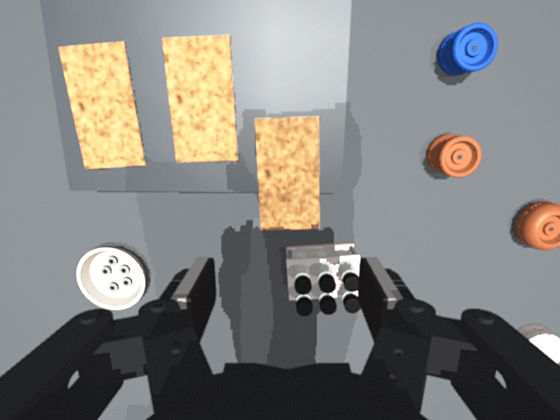

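The pad overhangs by about 40 mm, centre (593,-92), yaw 1.7°. Next I'll calibrate fingertip height at this opening by touching the free counter at the flared slot.

```bash

python3 -m crank '{"travel":[[-4,-4,-1],[-8,-8,-4],[-11,-12,-8],[-12,-16,-13],[-12,-16,-18],[-12,-16,-22],[-12,-16,-22],[-12,-16,-22]],"rot":[[0,0,0],[0,0,0],[0,0,0],[0,0,0],[0,0,0],[0,0,0],[0,0,0],[0,0,0]]}' 0.5
python3 -m crank '{"travel":[[0,0,-0.3],[0,0,-0.6],[0,0,-0.8],[0,0,-0.8],[0,0,-0.8]],"rot":[[0,0,0],[0,0,0],[0,0,0],[0,0,0],[0,0,0]]}'
```

```text
clock: 9.25
position: [0.4558, -0.2499, 0.0802]
tool_rot: [-3.139, 0.007, -0.001]
force: [1.0, 0.3, 0.8]
grip_width: 0.0637
clock: 9.75
position: [0.4586, -0.2505, 0.077]
tool_rot: [3.141, -0.001, -0.0]
force: [0.5, 0.5, -0.0]
grip_width: 0.064
```

```bash
for i in 1 2 3; do
python3 -m crank '{"travel":[[0,0,-0.1],[0,0,-0.2],[0,0,-0.2],[0,0,-0.2]],"rot":[[0,0,0],[0,0,0],[0,0,0],[0,0,0]]}' | grep -E "position|force"; done
```

```text
position: [0.4583, -0.2504, 0.0743]
force: [0.2, 0.9, 0.0]
position: [0.4583, -0.2504, 0.0723]
force: [-0.1, 0.2, 0.3]
position: [0.4583, -0.2504, 0.0703]
force: [0.2, -0.5, 0.7]
```

```bash
for i in 1 2 ; do
python3 -m crank '{"travel":[[0,0,-0.1],[0,0,-0.1],[0,0,-0.1]],"rot":[[0,0,0],[0,0,0],[0,0,0]]}' | grep -E "position|force"; done
```

```text
position: [0.4583, -0.2504, 0.0694]
force: [0.2, 0.0, 0.7]
position: [0.4583, -0.2504, 0.0683]
force: [0.2, -0.8, -0.0]
```

```bash
for i in 1 2 3 ; do
python3 -m crank '{"travel":[[0,0,-0.1],[0,0,-0.1],[0,0,-0.1]],"rot":[[0,0,0],[0,0,0],[0,0,0]]}' | grep -E "position|force"; done
```

```text
position: [0.4583, -0.2504, 0.0674]
force: [-0.1, -0.5, 0.2]
position: [0.4584, -0.2504, 0.0666]
force: [-1.6, 0.3, 7.0]
position: [0.4584, -0.2504, 0.0664]
force: [-6.4, 3.3, 31.7]
```

Contact is at TCP z≈0.067 for this opening. Now the pinch across the pad's overhanging part.

```bash

python3 -m crank '{"travel":[[0,0,4],[0,0,8],[2,3,12],[5,7,14],[8,11,14],[9.5,15,12],[9.5,15.7,9],[9.5,15.7,9]],"rot":[[0,0,0],[0,0,0],[0,0,1.7],[0,0,1.7],[0,0,1.7],[0,0,1.7],[0,0,1.7],[0,0,1.7]]}' 0.6
python3 -m crank '{"travel":[[0,0,0],[0,0,0],[0,0,0]],"rot":[[0,0,0],[0,0,0],[0,0,0]]}' 
python3 - <<'E'
from meas import *
meas(fn='w7',names=['pad1'])
E
```

```text
clock: 13.25
position: [0.5522, -0.0908, 0.1524]
tool_rot: [-3.14, 0.005, 0.033]
force: [-0.8, -0.4, 0.2]
grip_width: 0.0679
clock: 13.55
position: [0.5535, -0.0947, 0.1565]
tool_rot: [3.141, -0.002, 0.027]
force: [0.4, -0.2, -0.9]
grip_width: 0.0682
pad1 0.85 [122.  74. 137. 149.] fp [640.1 -13.8  67.6  61.3   1.3]
pad1 0.76 [ 11. 103.  21.  95.] fp [624.7  46.1  10.4  45.8  79. ]
pad1 0.68 [284. 169. 125. 213.] fp [592.7 -91.9 109.9  60.1   1.9]
```

View pics/w7.png

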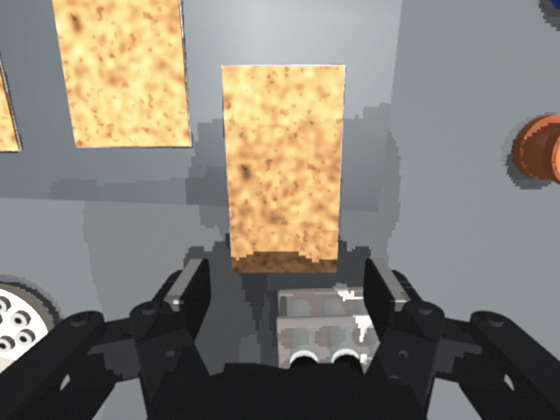

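```bash

python3 -m crank '{"travel":[[0,0.15,-1.5],[0,0.15,-3],[0,0.15,-4.1],[0,0.15,-4.1],[0,0.15,-4.1],[0,0.15,-4.1]],"rot":[[0,0,0],[0,0,0],[0,0,0],[0,0,0],[0,0,0],[0,0,0]]}'
python3 -m crank '{"travel":[[0,0,0],[0,0,0],[0,0,0],[0,0,0],[0,0,0]],"rot":[[0,0,0],[0,0,0],[0,0,0],[0,0,0],[0,0,0]]}' 0.3 60

```

```text
clock: 14.25
position: [0.5535, -0.092, 0.1148]
tool_rot: [3.142, -0.0, 0.029]
force: [-0.2, 0.2, -0.2]
grip_width: 0.0678
clock: 14.75
position: [0.5536, -0.092, 0.1151]
tool_rot: [3.141, -0.001, 0.029]
force: [-1.6, -0.8, 6.9]
grip_width: 0.0567
```

```bash
python3 - <<'E'
from meas import *
m,im=snap('wrist','w8');snap('scene','s8')
E
```

```text
(no output)
```

View pics/w8.png

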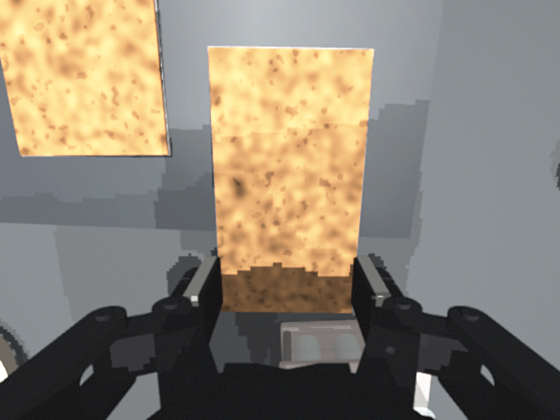

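The fingertips closed over the top edge, so the pinch was slightly too high. I'll reopen, go 3 mm lower and grip again.

```bash

python3 -m crank '{"travel":[[0,0,0.3],[0,0,0.3],[0,0,0.3],[0,0,-0.3],[0,0,-0.3],[0,0,-0.3]],"rot":[[0,0,0],[0,0,0],[0,0,0],[0,0,0],[0,0,0],[0,0,0]]}' 0.6
python3 -m crank '{"travel":[[0,0,0],[0,0,0],[0,0,0],[0,0,0],[0,0,0]],"rot":[[0,0,0],[0,0,0],[0,0,0],[0,0,0],[0,0,0]]}' 0.3 60
python3 - <<'E'
from meas import *
m,im=snap('wrist','w9')
E
```

```text
clock: 15.45
position: [0.5532, -0.0918, 0.111]
tool_rot: [-3.141, 0.001, 0.029]
force: [-0.5, -0.7, -0.1]
grip_width: 0.0682
clock: 15.95
position: [0.5534, -0.0919, 0.1115]
tool_rot: [3.142, -0.0, 0.029]
force: [-1.8, 0.7, 5.2]
grip_width: 0.0573
```

View pics/w9.png

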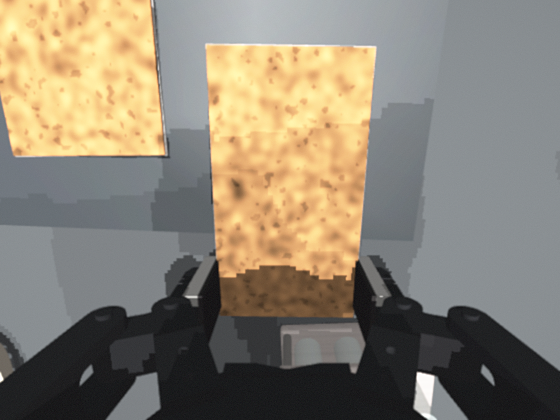

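Width stops at 57 mm rather than the commanded 55, so this is likely a real edge grip that deflects at the tips. I'll regrip about 2 mm higher so the pad sits close to the tips, then lift slightly to check.

```bash

python3 -m crank '{"travel":[[0,0,0],[0,0,0],[0,0,0.2],[0,0,0.2],[0,0,0.2]],"rot":[[0,0,0],[0,0,0],[0,0,0],[0,0,0],[0,0,0]]}' 0.6
python3 -m crank '{"travel":[[0,0,0],[0,0,0],[0,0,0],[0,0,0],[0,0,0.2],[0,0,0.4],[0,0,0.8],[0,0,0.8]],"rot":[[0,0,0],[0,0,0],[0,0,0],[0,0,0],[0,0,0],[0,0,0],[0,0,0],[0,0,0]]}' 0.2 60
python3 - <<'E'
from meas import *
m,im=meas(fn='w10',names=['pad1']);m,im=snap('scene','s10')
cv2.imwrite('pics/s10c.png',cv2.resize(im[100:300,150:350],None,fx=3,fy=3,interpolation=cv2.INTER_CUBIC)[:,:,::-1])
E
```

```text
clock: 16.5
position: [0.5534, -0.0919, 0.1135]
tool_rot: [-3.142, -0.0, 0.029]
force: [0.2, -0.5, -0.6]
grip_width: 0.0681
clock: 17.3
position: [0.5535, -0.0919, 0.1219]
tool_rot: [3.142, -0.001, 0.029]
force: [0.5, 0.4, -1.3]
grip_width: 0.0572
pad1 0.86 [291. 180. 167. 272.] fp [591.1 -91.3 116.1  63.3   0.9]
pad1 0.83 [ 88.  79. 168. 156.] fp [634.7 -13.8  57.1  61.3   0.8]
```

View pics/w10.png

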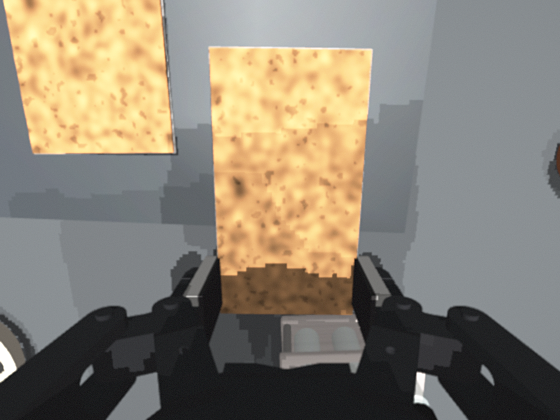

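View pics/s10c.png

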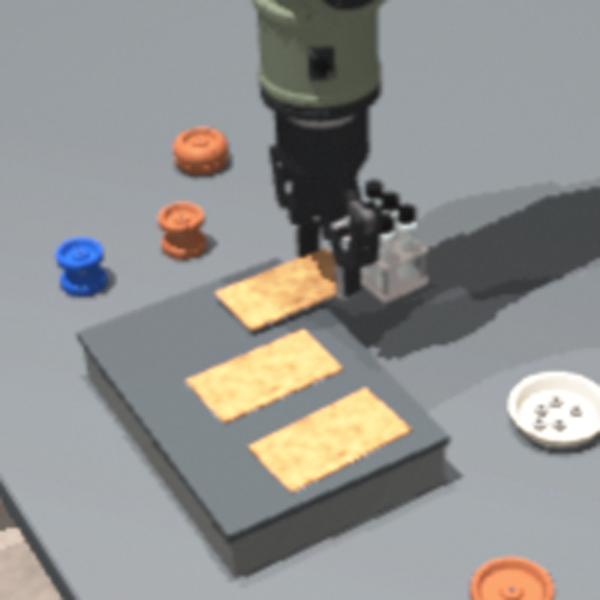

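The pad is held horizontally and lifts. I'll regrip about 2 mm higher still, so it ends up only about 2 mm above the counter when the tips touch.

```bash

python3 -m crank '{"travel":[[0,0,-0.4],[0,0,-0.7],[0,0,-0.8],[0,0,-0.8]],"rot":[[0,0,0],[0,0,0],[0,0,0],[0,0,0]]}' 
python3 -m crank '{"travel":[[0,0,0],[0,0,0],[0,0,0.2],[0,0,0.2],[0,0,0.2]],"rot":[[0,0,0],[0,0,0],[0,0,0],[0,0,0],[0,0,0]]}' 0.6
python3 -m crank '{"travel":[[0,0,0],[0,0,0],[0,0,0],[0,0,0],[0,0,0]],"rot":[[0,0,0],[0,0,0],[0,0,0],[0,0,0],[0,0,0]]}' 0.2 60
python3 -m crank '{"travel":[[0,0,0.2],[0,0,0.4],[0,0,0.8],[0,0,0.8]],"rot":[[0,0,0],[0,0,0],[0,0,0],[0,0,0]]}' 
python3 - <<'E'
from meas import *
m,im=meas(fn='w11',names=['pad1']);m,im=snap('scene','s11')
E
```

```text
clock: 17.85
position: [0.5533, -0.0919, 0.1133]
tool_rot: [3.142, 0.0, 0.029]
force: [-1.5, -0.0, 8.4]
grip_width: 0.0568
clock: 18.35
position: [0.5534, -0.0919, 0.1155]
tool_rot: [3.142, -0.0, 0.029]
force: [0.9, 0.4, -0.3]
grip_width: 0.0681
clock: 18.85
position: [0.5534, -0.0919, 0.1156]
tool_rot: [3.142, -0.0, 0.029]
force: [-1.9, 0.5, 5.9]
grip_width: 0.0568
clock: 19.25
position: [0.5535, -0.0919, 0.1239]
tool_rot: [3.142, -0.001, 0.029]
force: [0.3, -1.5, -1.1]
grip_width: 0.0574
pad1 0.72 [ 94.  79. 164. 157.] fp [635.6 -13.9  57.9  60.4   2. ]
pad1 0.61 [291. 181. 165. 266.] fp [591.1 -91.3 116.1  63.4   1. ]
```

View pics/w11.png

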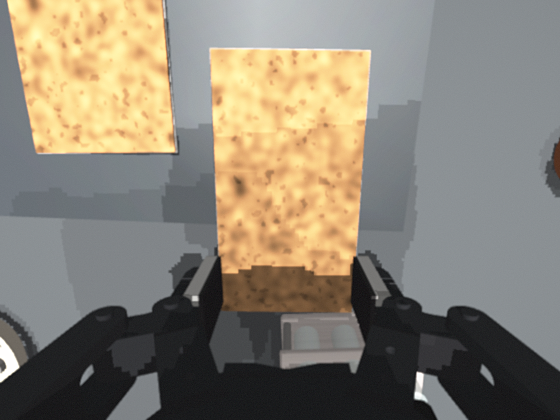

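Held. Carrying it over the rack to the flared slot.

```bash

python3 -m crank '{"travel":[[0,0,3],[0,0,7],[0,-1,9],[-2,-4,10],[-5,-8,10],[-8,-12,10],[-10.3,-16,10],[-10.3,-16,9]],"rot":[[0,0,0],[0,0,0],[0,0,1],[0,0,2.3],[0,0,2.3],[0,0,2.3],[0,0,2.3],[0,0,2.3]]}' 
python3 -m crank '{"travel":[[0,0,-3],[0,0,-6],[0,0,-9],[0,0,-11],[0,0,-12],[0,0,-12],[0,0,-12]],"rot":[[0,0,0],[0,0,0],[0,0,0],[0,0,0],[0,0,0],[0,0,0],[0,0,0]]}' 
python3 - <<'E'
from meas import *
m,im=meas(fn='w12',names=['pad1','rack']);m,im=snap('scene','s12')
E
```

```text
clock: 20.2
position: [0.4471, -0.2576, 0.214]
tool_rot: [3.139, 0.0, 0.061]
force: [1.2, 1.7, -1.4]
grip_width: 0.0566
clock: 20.9
position: [0.4507, -0.252, 0.094]
tool_rot: [3.141, -0.001, 0.069]
force: [0.5, 0.6, -0.5]
grip_width: 0.0567
pad1 0.85 [290. 182. 164. 264.] fp [ 495.1 -249.1   90.9   49.6    3.1]
rack 0.91 [ 69. 220. 137. 156.] fp [ 489.2 -188.    44.1   41.2    4.2]
```

View pics/w12.png

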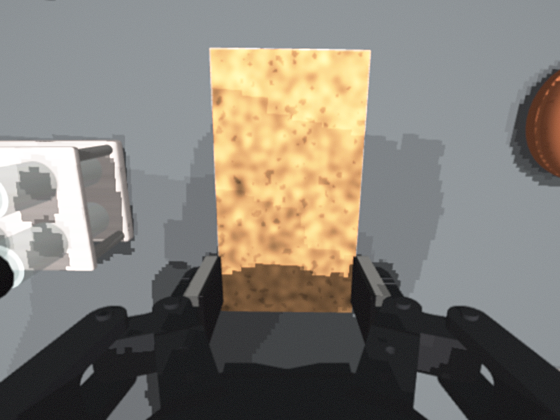

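View pics/s12.png

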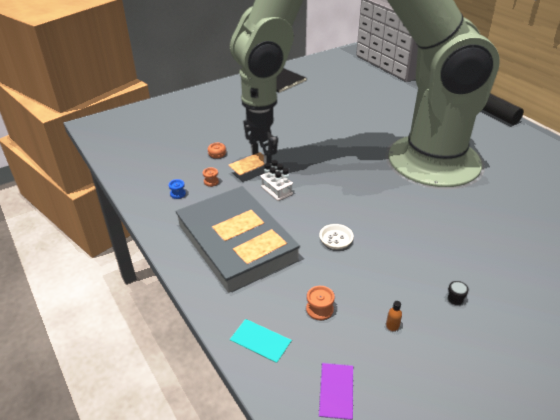

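The pad is hovering at the slot. Lowering.

```bash

python3 -m crank '{"travel":[[0,-0.05,-1],[0,0,-2],[0,0,-2.4],[0,0,-2.4],[0,0,-2.4]],"rot":[[0,0,0],[0,0,0],[0,0,0],[0,0,0],[0,0,0]]}' 
for i in 1 ; do
python3 -m crank '{"travel":[[0,0,-0.1],[0,0,-0.2],[0,0,-0.2]],"rot":[[0,0,0],[0,0,0],[0,0,0]]}' | grep -E "position|force"; done
```

```text
clock: 21.6
position: [0.4502, -0.2517, 0.0689]
tool_rot: [-3.141, 0.001, 0.069]
force: [-0.4, 0.6, -1.2]
grip_width: 0.057
position: [0.4503, -0.2518, 0.0683]
force: [-6.8, 3.9, 30.7]
```

```bash

python3 -m crank '{"travel":[[0,0,0.1],[0,0,0.1],[0,0,0.1],[0,0,0.1]],"rot":[[0,0,0],[0,0,0],[0,0,0],[0,0,0]]}' 0.2 20
python3 -m crank '{"travel":[[0,0,0],[0,0,0]],"rot":[[0,0,0],[0,0,0]]}' 0.36 20
python3 -m crank '{"travel":[[0,0,0],[0,0,0]],"rot":[[0,0,0],[0,0,0]]}' 0.4 
python3 -m crank '{"travel":[[0,0,0],[0,0,0]],"rot":[[0,0,0],[0,0,0]]}' 0.5
python3 -m crank '{"travel":[[0,0,0],[0,0,0],[0,0,3],[0,0,8],[0,0,13],[0,0,18],[0,0,18],[0,0,18]],"rot":[[0,0,0],[0,0,0],[0,0,0],[0,0,0],[0,0,0],[0,0,0],[0,0,0],[0,0,0]]}' 0.6
python3 - <<'E'
from meas import *
import meas as M
M.zs['pad1']=.0025
m,im=meas(fn='w13',names=['pad1','rack','yo_slim','yo_small'])
E
```

```text
clock: 22.3
position: [0.4504, -0.2519, 0.0685]
tool_rot: [3.142, -0.0, 0.069]
force: [-1.5, 1.6, 8.0]
grip_width: 0.0569
clock: 22.5
position: [0.4503, -0.2519, 0.0681]
tool_rot: [-3.141, 0.0, 0.069]
force: [0.5, -0.4, -0.5]
grip_width: 0.0587
clock: 22.7
position: [0.4503, -0.2519, 0.0682]
tool_rot: [-3.141, 0.0, 0.069]
force: [-0.5, -0.1, -0.8]
grip_width: 0.06
clock: 22.9
position: [0.4503, -0.2519, 0.0684]
tool_rot: [-3.142, -0.0, 0.069]
force: [0.8, -0.2, 0.4]
grip_width: 0.064
clock: 23.7
position: [0.4505, -0.2522, 0.2494]
tool_rot: [3.14, -0.002, 0.069]
force: [0.2, 0.1, -0.6]
grip_width: 0.0683
pad1 0.73 [286. 148.  68. 122.] fp [ 489.6 -249.1  109.6   59.9    3.5]
pad1 0.59 [438. 290.  62.  56.] fp [ 360.1 -420.9   74.3   45.    57.1]
rack 0.84 [141. 163. 129.  66.] fp [ 481.3 -144.7   47.1   90.6    3.7]
rack 0.57 [287. 148.  65. 118.] fp [ 496.9 -248.8   82.2   45.1    3.6]
yo_slim 0.7 [445. 119.  70.  68.] fp [ 528.4 -384.4   56.7   59.1    9.3]
yo_small 0.75 [319.  19.  58.  36.] fp [ 593.2 -266.2   24.6   41.8    4.1]
```

View pics/w13.png

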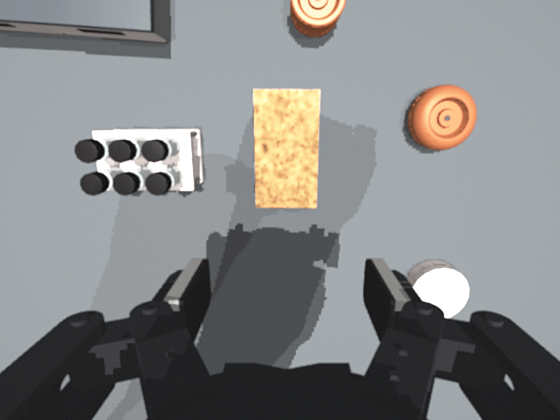

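Pad 1 lies at (489.6,-249.1), yaw 3.5°, flat in its slot. Next is the middle pad.

```bash

python3 -m crank '{"travel":[[3,4,0],[6,8,0],[9,12,0],[12,16,0],[15,20,0],[18.5,23,-3],[21.6,24,-7],[21.6,24,-10.5]],"rot":[[0,0,-2],[0,0,-4],[0,0,-4],[0,0,-4],[0,0,-4],[0,0,-4],[0,0,-4],[0,0,-4]]}' -1 20
python3 -m crank '{"travel":[[0,0,-0.5],[0,0,-1],[0,0,-1],[0,0,-1]],"rot":[[0,0,0],[0,0,0],[0,0,0],[0,0,0]]}'

```

```text
clock: 24.75
position: [0.6685, -0.0088, 0.1409]
tool_rot: [-3.14, -0.001, 0.003]
force: [-0.2, -0.2, -1.1]
grip_width: -0.0002
clock: 25.15
position: [0.6668, -0.0124, 0.1353]
tool_rot: [3.142, -0.002, -0.001]
force: [0.5, 0.2, 0.2]
grip_width: 0.0002
```

```bash

python3 -m crank '{"travel":[[0,0,-0.4],[0,0,-0.8],[0,0,-0.9],[0,0,-0.9]],"rot":[[0,0,0],[0,0,0],[0,0,0],[0,0,0]]}'
python3 -m crank '{"travel":[[0,0,-0.1],[0,0,-0.15],[0,0,-0.15],[0,0,-0.15]],"rot":[[0,0,0],[0,0,0],[0,0,0],[0,0,0]]}'

```

```text
clock: 25.55
position: [0.6666, -0.012, 0.1252]
tool_rot: [3.141, -0.001, -0.001]
force: [-2.6, -0.2, 11.6]
grip_width: 0.0001
clock: 25.95
position: [0.667, -0.012, 0.1251]
tool_rot: [3.141, -0.002, -0.001]
force: [-7.9, -0.3, 29.3]
grip_width: 0.0001
```

```bash

python3 -m crank '{"travel":[[0,0,0.15],[-0.6,0,0.15],[-1.6,0,0.15],[-2.6,0,0.15],[-3.6,0,0.15],[-4.6,0,0.15],[-5.6,0,0.15],[-5.6,0,0.15]],"rot":[[0,0,0],[0,0,0],[0,0,0],[0,0,0],[0,0,0],[0,0,0],[0,0,0],[0,0,0]]}'
python3 -m crank '{"travel":[[-0.7,0,0],[-1.3,0,0],[-1.3,0,0],[-1.3,0,2],[-1.3,0,6],[-2.3,0,11],[-3.3,0,15],[-3.3,0,15]],"rot":[[0,0,0],[0,0,0],[0,0,0],[0,0,0],[0,0,0],[0,0,0],[0,0,0],[0,0,0]]}' -1 20
python3 -m crank '{"travel":[[0,0,0],[0,0,0],[0,0,0]],"rot":[[0,0,0],[0,0,0],[0,0,0]]}' 0.6
python3 - <<'E'
from meas import *
meas(fn='w14',names=['pad1','cabinet'])
E
```

```text
clock: 26.75
position: [0.6097, -0.0119, 0.1252]
tool_rot: [-3.142, -0.001, -0.001]
force: [-3.4, 1.1, 13.4]
grip_width: 0.0004
clock: 27.55
position: [0.5779, -0.0119, 0.2796]
tool_rot: [3.142, -0.007, -0.001]
force: [0.3, -0.2, -0.9]
grip_width: 0.0
clock: 27.85
position: [0.577, -0.0119, 0.2731]
tool_rot: [-3.142, 0.002, -0.0]
force: [-0.7, -0.2, 0.2]
grip_width: 0.0432
pad1 0.92 [500. 262.  66.  94.] fp [ 513.3 -213.1   93.9   51.4    3.7]
pad1 0.86 [286. 175.  69. 127.] fp [594.3 -12.  110.4  59.8   1.9]
pad1 0.61 [177. 102.  97. 140.] fp [656.6  78.6 109.7  61.3   3.4]
pad1 0.48 [ 5.  3. 10.  7.] fp [733.  208.1   8.    4.2  88.7]
cabinet 0.74 [287. 101. 350. 198.] fp [656.   -9.8 271.6 159.6  89.2]
```

View pics/w14.png

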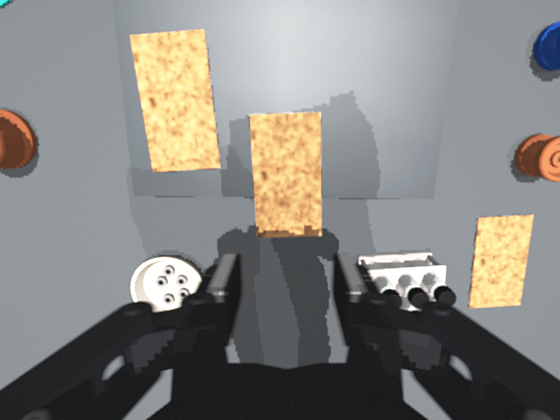

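```bash

python3 -m crank '{"travel":[[-2.2,-0.15,-3],[-2.2,-0.15,-7],[-2.2,-0.15,-11.5],[-2.2,-0.15,-11.5],[-2.2,-0.15,-11.5]],"rot":[[0,0,1.9],[0,0,1.9],[0,0,1.9],[0,0,1.9],[0,0,1.9]]}' 0.6 60
python3 -m crank '{"travel":[[0,0,-2],[0,0,-3.5],[0,0,-4.2],[0,0,-4.2],[0,0,-4.2]],"rot":[[0,0,0],[0,0,0],[0,0,0],[0,0,0],[0,0,0]]}'

```

```text
clock: 28.5
position: [0.5554, -0.0132, 0.1597]
tool_rot: [-3.141, 0.001, 0.033]
force: [0.6, 0.4, 1.6]
grip_width: 0.0686
clock: 29.0
position: [0.5557, -0.0134, 0.1181]
tool_rot: [-3.142, -0.001, 0.033]
force: [0.3, 0.0, -0.5]
grip_width: 0.0685
```

```bash

python3 -m crank '{"travel":[[0,0,-0.25],[0,0,-0.25],[0,0,-0.25]],"rot":[[0,0,0],[0,0,0],[0,0,0]]}'
python3 -m crank '{"travel":[[0,0,0],[0,0,0],[0,0,0],[0,0,0],[0,0,0]],"rot":[[0,0,0],[0,0,0],[0,0,0],[0,0,0],[0,0,0]]}' 0.2 60
python3 -m crank '{"travel":[[0,0,0.2],[0,0,0.4],[0,0,0.8],[0,0,0.8]],"rot":[[0,0,0],[0,0,0],[0,0,0],[0,0,0]]}' 
python3 - <<'E'
from meas import *
m,im=meas(fn='w15',names=['pad1'])
E
```

```text
clock: 29.3
position: [0.5554, -0.0134, 0.1151]
tool_rot: [3.142, -0.0, 0.033]
force: [0.3, 0.1, 0.3]
grip_width: 0.0682
clock: 29.8
position: [0.5554, -0.0134, 0.1152]
tool_rot: [3.142, -0.0, 0.033]
force: [-2.7, 0.5, 7.2]
grip_width: 0.0567
clock: 30.2
position: [0.5555, -0.0134, 0.1234]
tool_rot: [-3.142, -0.001, 0.033]
force: [-0.5, 0.4, -0.8]
grip_width: 0.057
pad1 0.91 [ 79.  85. 158. 168.] fp [633.7  76.9  65.2  61.4   3.9]
pad1 0.63 [286. 184. 159. 266.] fp [592.5 -12.1 115.1  62.6   1.8]
```

View pics/w15.png

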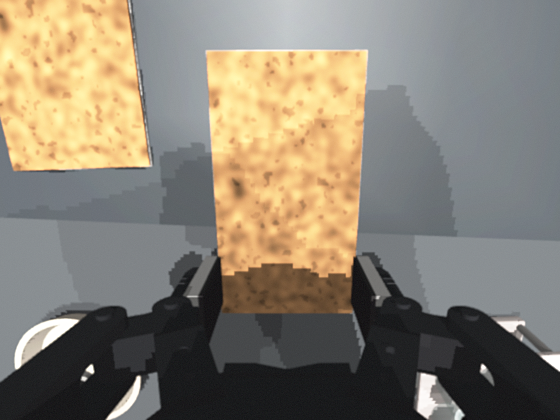

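```bash

python3 -m crank '{"travel":[[0,0,1.5],[-2,0,3],[-5,0.2,3],[-8,0.4,3],[-11,0.45,3],[-12.2,0.45,1],[-12.2,0.45,-1],[-12.2,0.45,-3]],"rot":[[0,0,0],[0,0,1],[0,0,2.1],[0,0,2.1],[0,0,2.1],[0,0,2.1],[0,0,2.1],[0,0,2.1]]}' 
python3 -m crank '{"travel":[[0,0,-1],[0,0,-1],[0,0,-1],[0,0,-1]],"rot":[[0,0,0],[0,0,0],[0,0,0],[0,0,0]]}' 
python3 - <<'E'
from meas import *
print(bot.observe()['qpos'])
m,im=meas(fn='w16',names=['pad1','rack','dish'])
E
```

```text
clock: 31.1
position: [0.4337, -0.009, 0.0933]
tool_rot: [3.141, -0.002, 0.069]
force: [0.9, 0.1, -0.2]
grip_width: 0.0566
clock: 31.5
position: [0.4338, -0.0089, 0.0837]
tool_rot: [-3.142, -0.001, 0.069]
force: [0.4, -0.2, -0.5]
grip_width: 0.0568
[ 0.00958351  0.64161861 -0.16175616  2.22313937  0.33515663  0.2975909
 -1.94340921]
pad1 0.95 [287. 183. 158. 262.] fp [480.1  -5.7  82.2  45.    3.9]
rack 0.75 [511. 214.  97. 139.] fp [484.4 -57.2  38.1  22.9  16.5]
dish 0.68 [ 47. 190.  88. 182.] fp [460.4  94.7  39.6  79.3  80.8]
```

View pics/w16.png

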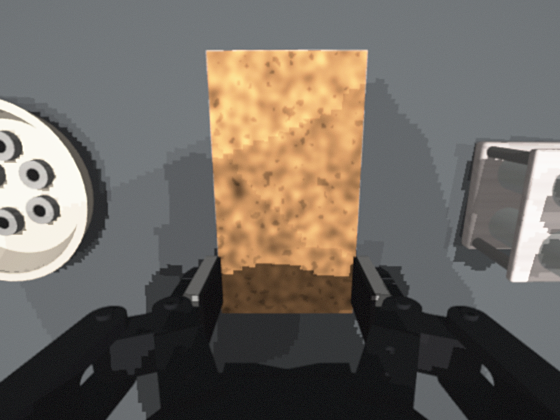

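```bash

python3 - <<'E'
from h import *
m=bot.camera_model('wrist')
for u,v,z in((94,195,.018),(464,247,.0),(480,142,.0),(464,247,.005)): print(onplane(m,u,v,z).round(4))
E
python3 -m crank '{"travel":[[0,0,-0.7],[0,0,-1.4],[0,0,-1.4],[0,0,-1.4]],"rot":[[0,0,0],[0,0,0],[0,0,0],[0,0,0]]}' 

```

```text
[0.4665 0.0735 0.018 ]
[ 0.4476 -0.0954  0.    ]
[ 0.4982 -0.092   0.    ]
[ 0.4494 -0.0924  0.005 ]
clock: 32.1
position: [0.4335, -0.0089, 0.0684]
tool_rot: [3.141, -0.0, 0.069]
force: [-0.2, -2.0, 3.7]
grip_width: 0.0568
```

```bash

python3 -m crank '{"travel":[[0,0,0],[0,0,0]],"rot":[[0,0,0],[0,0,0]]}' 0.36 20
python3 -m crank '{"travel":[[0,0,0],[0,0,0]],"rot":[[0,0,0],[0,0,0]]}' 0.4 
python3 -m crank '{"travel":[[0,0,0],[0,0,0]],"rot":[[0,0,0],[0,0,0]]}' 0.5
python3 -m crank '{"travel":[[0,0,0],[0,0,0],[0,0,3],[0,0,8],[0,0,13],[0,0,18],[0,0,18],[0,0,18]],"rot":[[0,0,0],[0,0,0],[0,0,0],[0,0,0],[0,0,0],[0,0,0],[0,0,0],[0,0,0]]}' 0.6
python3 - <<'E'
from meas import *
import meas as M
M.zs['pad1']=.0025
m,im=meas(fn='w17',names=['pad1','rack','dish'])
E
```

```text
clock: 32.3
position: [0.4331, -0.0089, 0.0685]
tool_rot: [-3.142, 0.001, 0.069]
force: [0.5, -0.2, 0.0]
grip_width: 0.058
clock: 32.5
position: [0.4332, -0.0089, 0.0688]
tool_rot: [-3.142, 0.0, 0.069]
force: [-0.1, 0.1, -0.8]
grip_width: 0.0594
clock: 32.7
position: [0.4333, -0.0089, 0.0689]
tool_rot: [-3.142, -0.0, 0.069]
force: [0.3, -0.1, 1.1]
grip_width: 0.0639
clock: 33.5
position: [0.4336, -0.0092, 0.2498]
tool_rot: [3.141, -0.003, 0.069]
force: [-0.2, 0.5, -0.3]
grip_width: 0.068
pad1 0.61 [530. 151.  59. 118.] fp [ 489.5 -246.   109.    58.5    4.6]
rack 0.76 [442. 162. 131.  62.] fp [ 479.5 -116.1   46.5   92.3    3.9]
dish 0.78 [146. 153.  88.  90.] fp [464.1 117.6  79.6  78.8  72. ]
```

View pics/w17.png

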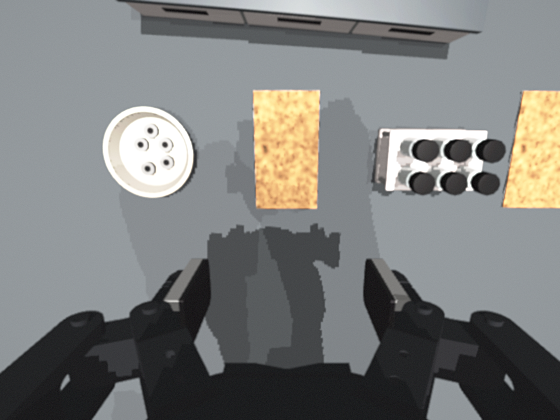

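The middle pad lies at (286,150) px, centred between dish and rack. Now the left pad.

```bash

python3 -m crank '{"travel":[[4,1,0],[8,2,0],[12,4,0],[16,6,-2],[20,8,-6],[22.8,8.8,-10],[22.8,8.8,-11.3],[22.8,8.8,-11.3]],"rot":[[0,0,-2],[0,0,-4],[0,0,-4],[0,0,-4],[0,0,-4],[0,0,-4],[0,0,-4],[0,0,-4]]}' -1 20
python3 -m crank '{"travel":[[0,0,-0.4],[0,0,-0.7],[0,0,-0.7],[0,0,-0.7]],"rot":[[0,0,0],[0,0,0],[0,0,0],[0,0,0]]}'

```

```text
clock: 34.5
position: [0.6597, 0.0797, 0.1308]
tool_rot: [3.141, 0.007, 0.001]
force: [-1.4, -0.2, 0.5]
grip_width: -0.0002
clock: 34.9
position: [0.6615, 0.0789, 0.13]
tool_rot: [-3.142, -0.001, -0.001]
force: [-0.3, -0.2, 0.4]
grip_width: -0.0001
```

```bash

python3 -m crank '{"travel":[[0,0,-0.3],[0,0,-0.45],[0,0,-0.45]],"rot":[[0,0,0],[0,0,0],[0,0,0]]}'
python3 -m crank '{"travel":[[0,0,-0.05],[0,0,-0.05],[0,0,-0.05]],"rot":[[0,0,0],[0,0,0],[0,0,0]]}'

```

```text
clock: 35.2
position: [0.6616, 0.079, 0.1252]
tool_rot: [3.142, -0.001, -0.001]
force: [-3.1, -0.6, 13.1]
grip_width: -0.0002
clock: 35.5
position: [0.6617, 0.0791, 0.1252]
tool_rot: [3.142, -0.001, -0.001]
force: [-5.3, -1.2, 17.4]
grip_width: -0.0001
```

```bash

python3 -m crank '{"travel":[[0,0,0.05],[-0.6,0,0.05],[-1.6,0,0.05],[-2.6,0,0.05],[-3.6,0,0.05],[-4.6,0,0.05],[-5.6,0,0.05],[-5.6,0,0.05]],"rot":[[0,0,0],[0,0,0],[0,0,0],[0,0,0],[0,0,0],[0,0,0],[0,0,0],[0,0,0]]}'
python3 -m crank '{"travel":[[-0.6,0,0],[-0.6,0,0],[-0.6,0,0],[-0.6,0,2],[-0.6,0,6],[-1.6,0,11],[-3,0,15],[-3,0,15]],"rot":[[0,0,0],[0,0,0],[0,0,0],[0,0,0],[0,0,0],[0,0,0],[0,0,0],[0,0,0]]}' -1 20
python3 -m crank '{"travel":[[0,0,0],[0,0,0],[0,0,0]],"rot":[[0,0,0],[0,0,0],[0,0,0]]}' 0.6
python3 - <<'E'
from meas import *
meas(fn='w18',names=['pad1','yo_flared'])
E
```

```text
clock: 36.3
position: [0.6049, 0.0792, 0.1252]
tool_rot: [-3.141, -0.001, -0.0]
force: [-3.5, 0.4, 11.3]
grip_width: -0.0003
clock: 37.1
position: [0.5758, 0.0796, 0.2798]
tool_rot: [-3.141, -0.007, -0.001]
force: [1.0, -0.3, -0.4]
grip_width: 0.0003
clock: 37.4
position: [0.5751, 0.079, 0.2732]
tool_rot: [3.141, 0.002, -0.001]
force: [-0.0, 0.4, -0.3]
grip_width: 0.0433
pad1 0.88 [364. 261.  57.  66.] fp [511.8   7.2  66.8  50.7   4.8]
pad1 0.75 [64. 18. 81. 35.] fp [720.3 251.6  59.9  24.2  88.9]
pad1 0.69 [552. 263.  15.  91.] fp [ 508.8 -174.8   94.1   12.9   12.9]
pad1 0.64 [286. 173.  83. 126.] fp [594.8  79.7 110.1  60.8   3.9]
yo_flared 0.91 [ 80. 140.  92.  65.] fp [625.7 258.7  77.2  55.8  89.7]
```

View pics/w18.png

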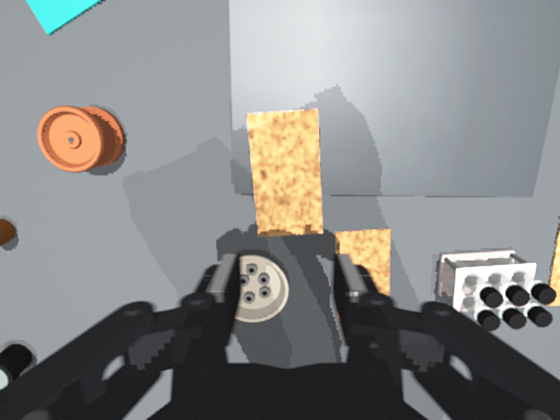

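```bash

python3 -m crank '{"travel":[[-1.9,-0.2,-3],[-1.9,-0.2,-7],[-1.9,-0.2,-11.5],[-1.9,-0.2,-14],[-1.9,-0.2,-15.5],[-1.9,-0.2,-15.6],[-1.9,-0.2,-15.6]],"rot":[[0,0,3.85],[0,0,3.85],[0,0,3.85],[0,0,3.85],[0,0,3.85],[0,0,3.85],[0,0,3.85]]}' 0.6 60

```

```text
clock: 38.25
position: [0.5567, 0.0773, 0.119]
tool_rot: [-3.141, -0.001, 0.067]
force: [0.7, -0.2, 1.1]
grip_width: 0.0682
```

```bash

python3 -m crank '{"travel":[[0,0,-0.35],[0,0,-0.35],[0,0,-0.35]],"rot":[[0,0,0],[0,0,0],[0,0,0]]}'
python3 -m crank '{"travel":[[0,0,0],[0,0,0],[0,0,0],[0,0,0],[0,0,0]],"rot":[[0,0,0],[0,0,0],[0,0,0],[0,0,0],[0,0,0]]}' 0.2 60
python3 -m crank '{"travel":[[0,0,0.2],[0,0,0.4],[0,0,0.8],[0,0,0.8]],"rot":[[0,0,0],[0,0,0],[0,0,0],[0,0,0]]}' 
python3 - <<'E'
from meas import *
m,im=meas(fn='w19',names=['pad1'])
E
```

```text
clock: 38.55
position: [0.5566, 0.0771, 0.1156]
tool_rot: [-3.142, -0.001, 0.067]
force: [0.4, 0.0, -0.3]
grip_width: 0.0684
clock: 39.05
position: [0.5565, 0.0771, 0.1154]
tool_rot: [3.142, -0.001, 0.067]
force: [-1.6, -0.6, 6.5]
grip_width: 0.0571
clock: 39.45
position: [0.5565, 0.0771, 0.1234]
tool_rot: [-3.141, -0.001, 0.067]
force: [0.7, 0.4, -0.1]
grip_width: 0.0568
pad1 0.95 [288. 184. 168. 260.] fp [592.   79.4 115.6  62.5   3.7]
pad1 0.85 [407. 354.  94. 131.] fp [546.5  10.6  15.   25.7   3.5]
```

View pics/w19.png

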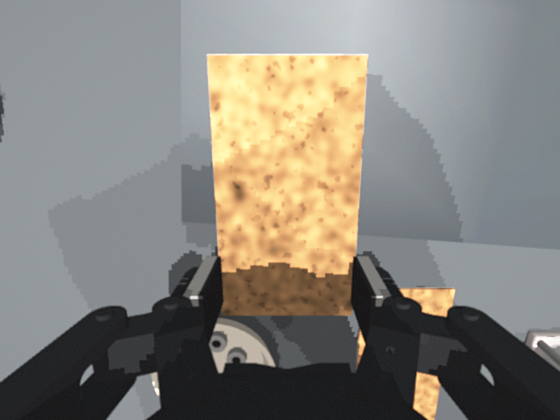

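```bash

python3 -m crank '{"travel":[[0,0,2],[0,2,4],[-2,6,4],[-5,10,4],[-9,13,4],[-12,15.7,4],[-13.9,15.7,1],[-13.9,15.7,-3]],"rot":[[0,0,0],[0,0,0],[0,0,0],[0,0,0.15],[0,0,0.15],[0,0,0.15],[0,0,0.15],[0,0,0.15]]}' 
python3 -m crank '{"travel":[[0,0,-0.5],[0,0,-0.5],[0,0,-0.5],[0,0,-0.5]],"rot":[[0,0,0],[0,0,0],[0,0,0],[0,0,0]]}' 
python3 - <<'E'
from meas import *
print(bot.observe()['qpos'])
m,im=meas(fn='w20',names=['pad1','dish'])
E
```

```text
clock: 40.35
position: [0.4158, 0.2355, 0.0935]
tool_rot: [-3.14, -0.002, 0.072]
force: [1.5, -0.1, -1.0]
grip_width: 0.0569
clock: 40.75
position: [0.4182, 0.2342, 0.0892]
tool_rot: [-3.141, -0.002, 0.068]
force: [0.1, -0.1, -1.0]
grip_width: 0.057
[-0.47936948  0.66514239 -0.20389752  2.10837599  0.33069397  0.3955449
 -2.44966262]
pad1 0.72 [289. 184. 166. 260.] fp [462.2 237.2  86.9  47.3   3.8]
dish 0.74 [512. 189.  95. 178.] fp [458.  137.9  79.7  41.3  16.3]
```

View pics/w20.png

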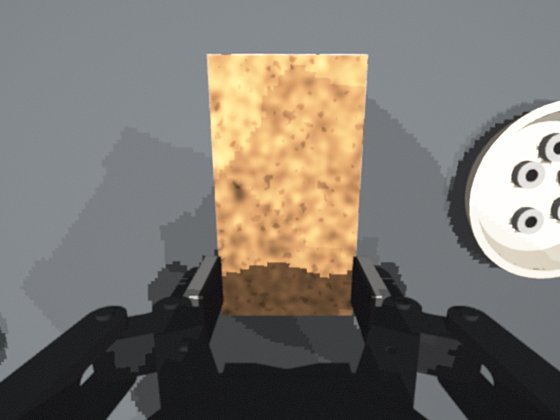

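```bash

python3 -m crank '{"travel":[[-0.05,0,-0.7],[-0.05,0,-1.4],[-0.05,0,-1.9],[-0.05,0,-1.95],[-0.05,0,-1.95]],"rot":[[0,0,0],[0,0,0],[0,0,0],[0,0,0],[0,0,0]]}' 

```

```text
clock: 41.4
position: [0.4166, 0.234, 0.0684]
tool_rot: [3.141, 0.0, 0.069]
force: [-3.9, -2.4, 17.6]
grip_width: 0.057
```

```bash

python3 -m crank '{"travel":[[0,0,0.07],[0,0,0.07]],"rot":[[0,0,0],[0,0,0]]}' 0.2 20
python3 -m crank '{"travel":[[0,0,0],[0,0,0]],"rot":[[0,0,0],[0,0,0]]}' 0.36 20
python3 -m crank '{"travel":[[0,0,0],[0,0,0]],"rot":[[0,0,0],[0,0,0]]}' 0.4 
python3 -m crank '{"travel":[[0,0,0],[0,0,0]],"rot":[[0,0,0],[0,0,0]]}' 0.5
python3 -m crank '{"travel":[[0,0,0],[0,0,0],[0,0,3],[0,0,8],[0,0,13],[0,0,18],[0,0,18],[0,0,18]],"rot":[[0,0,0],[0,0,0],[0,0,0],[0,0,0],[0,0,0],[0,0,0],[0,0,0],[0,0,0]]}' 0.6
python3 - <<'E'
from meas import *
import meas as M
M.zs['pad1']=.0025
m,im=meas(fn='w21',names=['pad1','dish','yo_flared'])
E
```

```text
clock: 41.6
position: [0.4167, 0.2341, 0.0688]
tool_rot: [3.141, 0.0, 0.069]
force: [-0.1, -0.8, -0.9]
grip_width: 0.0567
clock: 41.8
position: [0.4168, 0.2341, 0.0688]
tool_rot: [3.141, 0.0, 0.069]
force: [-0.9, 0.1, -0.5]
grip_width: 0.0581
clock: 42.0
position: [0.4168, 0.2341, 0.069]
tool_rot: [3.142, 0.0, 0.069]
force: [-0.7, 0.2, -1.8]
grip_width: 0.0598
clock: 42.2
position: [0.4168, 0.2341, 0.0691]
tool_rot: [-3.142, -0.0, 0.069]
force: [-0.3, -1.2, 0.1]
grip_width: 0.0636
clock: 43.0
position: [0.4172, 0.234, 0.25]
tool_rot: [-3.141, -0.002, 0.069]
force: [-0.1, -0.3, -1.5]
grip_width: 0.0684
pad1 0.97 [531. 149.  56. 115.] fp [471.9  -3.2 108.   58.4   4.1]
pad1 0.6 [289. 150.  71. 115.] fp [454.3 236.4 107.6  60.4   3.9]
dish 0.75 [419. 150.  88.  87.] fp [463.9 117.6  78.5  79.1  53.6]
dish 0.66 [287. 153.  69. 118.] fp [455.9 236.6 102.3  57.3   3.9]
dish 0.37 [529. 148.  58. 117.] fp [472.4   8.9 104.6  56.2   4.4]
```

View pics/w21.png

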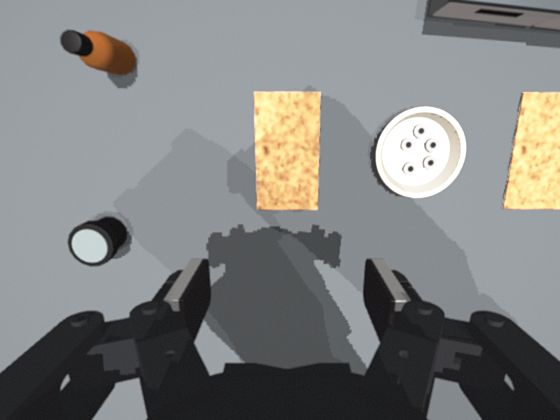

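All three pads are laid: (490,-249), (472,-6), (455,236.5). Now the yo-yos, starting with the flared one, yawed about 35° for joint margin.

```bash

python3 -m crank '{"travel":[[3,0,0],[6,0,0],[10,-1,0],[14.9,-1.2,0],[14.9,-1.2,0],[14.9,-1.2,0],[14.9,-1.2,0]],"rot":[[0,0,8],[0,0,16],[0,0,24],[0,0,31],[0,0,31],[0,0,31],[0,0,31]]}' 0.8
python3 - <<'E'
from meas import *
print(bot.observe()['qpos'].round(2))
m,im=meas(fn='w22',names=['yo_flared'])
E
```

```text
clock: 43.9
position: [0.5647, 0.2225, 0.2482]
tool_rot: [-3.141, 0.002, 0.61]
force: [1.0, 0.8, 0.4]
grip_width: 0.0769
[-0.18  0.58 -0.42  1.69  0.28  0.93 -1.67]
yo_flared 0.62 [279. 106.  75.  81.] fp [625.1 270.   56.4  56.7  34.9]
```

View pics/w22.png

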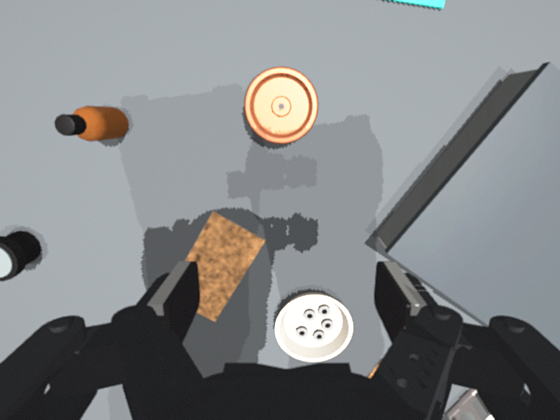

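```bash

python3 - <<'E'
from h import *
m=bot.camera_model('wrist')
for u,v,z in((281,106,.046),(281,106,.036),(281.5,105,.046)): print(onplane(m,u,v,z).round(4))
E
```

```text
[0.6257 0.27   0.046 ]
[0.6258 0.2702 0.036 ]
[0.6265 0.2701 0.046 ]
```

```bash

python3 -m crank '{"travel":[[3,2.4,-2],[6.1,4.75,-5],[6.1,4.75,-9],[6.1,4.75,-11],[6.1,4.75,-11],[6.1,4.75,-11]],"rot":[[0,0,0],[0,0,0],[0,0,0],[0,0,0],[0,0,0],[0,0,0]]}' 0.85
python3 - <<'E'
from meas import *
m,im=snap('wrist','w23')
E
```

```text
clock: 44.6
position: [0.6267, 0.27, 0.14]
tool_rot: [-3.142, -0.0, 0.611]
force: [0.3, 0.1, 0.8]
grip_width: 0.0795
```

View pics/w23.png

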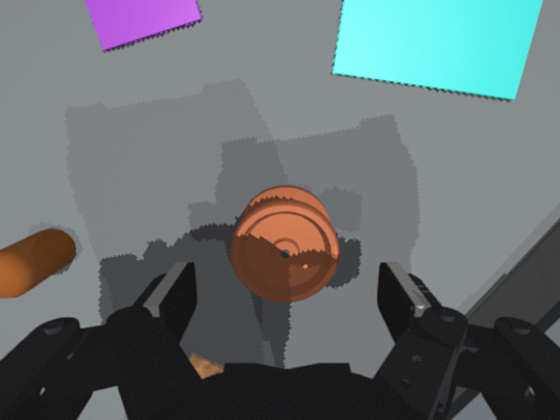

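```bash

python3 -m crank '{"travel":[[0,0,-2],[0,0,-4],[0,0,-6],[0,0,-6.6],[0,0,-6.6],[0,0,-6.6]],"rot":[[0,0,0],[0,0,0],[0,0,0],[0,0,0],[0,0,0],[0,0,0]]}' 0.85
python3 -m crank '{"travel":[[0,0,0],[0,0,0],[0,0,0],[0,0,0],[0,0,0],[0,0,0]],"rot":[[0,0,0],[0,0,0],[0,0,0],[0,0,0],[0,0,0],[0,0,0]]}' 0.2 40
python3 -m crank '{"travel":[[0,0,0.5],[0,0,1],[0,0,1]],"rot":[[0,0,0],[0,0,0],[0,0,0]]}'
python3 - <<'E'
from meas import *
m,im=snap('wrist','w24')
E
```

```text
clock: 45.25
position: [0.6272, 0.2699, 0.0741]
tool_rot: [3.142, -0.001, 0.61]
force: [-0.7, 0.5, -0.6]
grip_width: 0.0791
clock: 45.85
position: [0.6272, 0.2698, 0.0743]
tool_rot: [3.141, -0.001, 0.61]
force: [-2.6, -0.7, 9.0]
grip_width: 0.057
clock: 46.15
position: [0.6272, 0.2698, 0.0842]
tool_rot: [3.141, -0.001, 0.61]
force: [-0.7, -0.4, -0.3]
grip_width: 0.0569
```

View pics/w24.png

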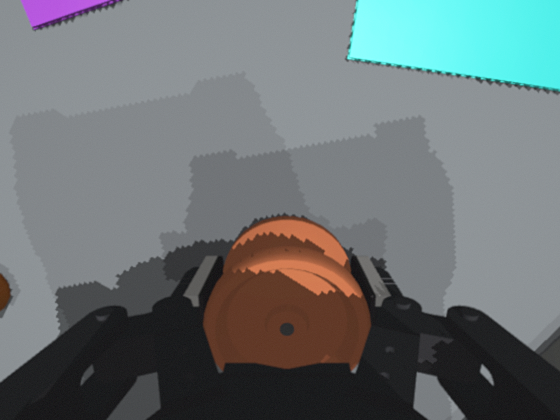

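```bash

python3 - <<'E'
from h import *
m=bot.camera_model('wrist')
for u,v,z in((287,329,.056),(287,329,.048)): print(onplane(m,u,v,z).round(4))
E
```

```text
[0.6282 0.2698 0.056 ]
[0.6236 0.2666 0.048 ]
```

```bash

python3 -m crank '{"travel":[[0,0,4],[0,0,9],[-1,-2,13],[-2,-6,15],[-3,-10.5,15],[-4.5,-15,15],[-6,-19.5,15],[-7,-24,15]],"rot":[[0,0,0],[0,0,0],[0,0,-4],[0,0,-9],[0,0,-15],[0,0,-20],[0,0,-25],[0,0,-30]]}'
python3 -m crank '{"travel":[[-1.2,-4.5,0],[-2.5,-9,0],[-3.5,-13,0],[-4.5,-17.5,0],[-5.5,-22,0],[-6.6,-26,0],[-6.6,-27.9,0],[-6.6,-27.9,0]],"rot":[[0,0,-1],[0,0,-1],[0,0,-1],[0,0,-1],[0,0,-1],[0,0,-1],[0,0,-1],[0,0,-1]]}'
python3 -m crank '{"travel":[[0,0,-4],[0,0,-8],[0,0,-11],[0,0,-12.5],[0,0,-12.5],[0,0,-12.5]],"rot":[[0,0,0],[0,0,0],[0,0,0],[0,0,0],[0,0,0],[0,0,0]]}'
python3 - <<'E'
from meas import *
m,im=meas(fn='w25',names=['pad1'])
E
```

```text
clock: 47.0
position: [0.5556, 0.0279, 0.2332]
tool_rot: [3.141, 0.0, 0.083]
force: [1.7, 0.3, -1.1]
grip_width: 0.057
clock: 47.8
position: [0.4899, -0.2525, 0.233]
tool_rot: [3.141, 0.0, 0.065]
force: [-0.4, 0.6, -1.4]
grip_width: 0.0565
clock: 48.4
position: [0.4914, -0.2492, 0.109]
tool_rot: [3.141, -0.001, 0.07]
force: [0.4, -0.1, -0.1]
grip_width: 0.0572
pad1 0.66 [287. 195. 115.  92.] fp [ 531.9 -246.3   35.9   42.9    4.5]
```

View pics/w25.png

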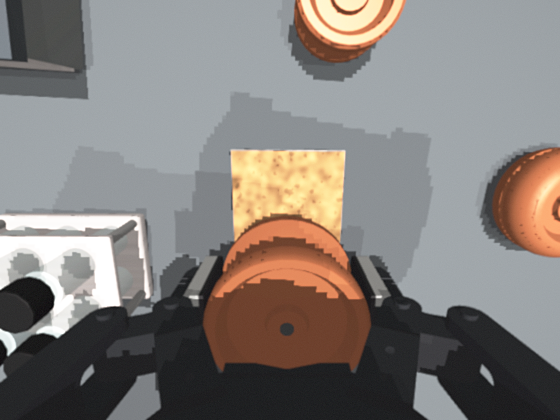

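```bash

python3 -m crank '{"travel":[[-0.08,0,-1.2],[-0.08,0,-2.4],[-0.08,0,-2.9],[-0.08,0,-2.9],[-0.08,0,-2.9]],"rot":[[0,0,0],[0,0,0],[0,0,0],[0,0,0],[0,0,0]]}'
python3 -m crank '{"travel":[[0,0,-0.1],[0,0,-0.15],[0,0,-0.15]],"rot":[[0,0,0],[0,0,0],[0,0,0]]}'
```

```text
clock: 49.0
position: [0.49, -0.2493, 0.0789]
tool_rot: [-3.141, 0.0, 0.069]
force: [0.0, -0.2, -0.9]
grip_width: 0.0567
clock: 49.3
position: [0.4901, -0.2494, 0.0777]
tool_rot: [3.141, -0.0, 0.069]
force: [0.0, -0.2, -0.9]
grip_width: 0.0564
```

```bash
for i in 1 2; do
python3 -m crank '{"travel":[[0,0,-0.05],[0,0,-0.05],[0,0,-0.05]],"rot":[[0,0,0],[0,0,0],[0,0,0]]}' | grep -E 'pos|force'; done
```

```text
position: [0.49, -0.2494, 0.0771]
force: [-0.4, -0.7, -1.6]
position: [0.4901, -0.2494, 0.0768]
force: [-0.8, 1.6, 6.1]
```

Contact at the expected height. Releasing slowly.

```bash

python3 -m crank '{"travel":[[0,0,0],[0,0,0]],"rot":[[0,0,0],[0,0,0]]}' 0.38 20
python3 -m crank '{"travel":[[0,0,0],[0,0,0]],"rot":[[0,0,0],[0,0,0]]}' 0.5
python3 -m crank '{"travel":[[0,0,0],[0,0,0],[0,0,0],[0,0,3],[0,0,8],[0,0,13],[0,0,17],[0,0,17]],"rot":[[0,0,0],[0,0,0],[0,0,0],[0,0,0],[0,0,0],[0,0,0],[0,0,0],[0,0,0]]}' 0.8
python3 -m crank '{"travel":[[-3,-1,0],[-6,-2,0],[-6,-2,0],[-6,-2,0]],"rot":[[0,0,0],[0,0,0],[0,0,0],[0,0,0]]}' 
python3 - <<'E'
from meas import *
import meas as M
M.zs['pad1']=.0025
M.zs['yo_flared']=.0485
m,im=meas(fn='w26',names=['pad1','yo_flared','yo_slim'])
E
```

```text
clock: 50.1
position: [0.49, -0.2494, 0.0765]
tool_rot: [-3.142, -0.0, 0.069]
force: [0.1, 0.7, -1.2]
grip_width: 0.0591
clock: 50.3
position: [0.49, -0.2494, 0.0765]
tool_rot: [-3.142, 0.0, 0.069]
force: [-1.0, 0.1, 0.3]
grip_width: 0.0643
clock: 51.1
position: [0.4916, -0.2501, 0.2518]
tool_rot: [3.138, -0.007, 0.069]
force: [1.1, -1.1, -0.5]
grip_width: 0.0767
clock: 51.5
position: [0.4297, -0.2697, 0.2467]
tool_rot: [3.141, -0.0, 0.068]
force: [0.5, -0.8, 0.2]
grip_width: 0.0772
pad1 0.88 [268. 125.  71. 128.] fp [ 489.1 -249.3  110.2   61.1    2.7]
pad1 0.83 [ 24. 126.  46. 122.] fp [472.1 -14.2 109.9  48.6   2.9]
pad1 0.33 [ 75.   5. 150.  11.] fp [577.8 -80.1   8.4 125.5   2.9]
yo_flared 0.57 [312. 188.  72.  73.] fp [ 444.8 -290.7   60.5   57.9    3.9]
yo_flared 0.54 [296.   4.  33.   5.] fp [ 577.3 -266.     3.8   22.     3.9]
yo_slim 0.88 [429.  90.  71.  68.] fp [ 529.3 -384.3   54.9   59.7    4.3]
```

View pics/w26.png

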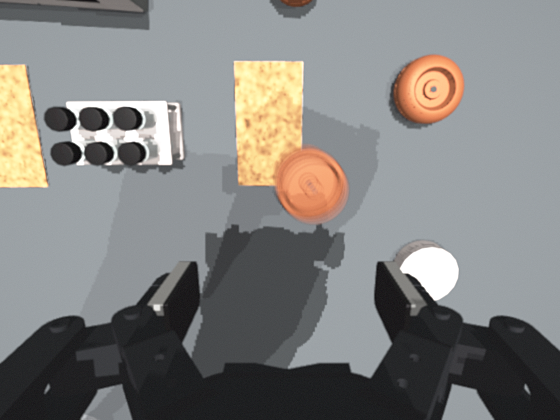

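The flared yo-yo is no longer on the pad; it appears at (312,188) px, off the pad's corner. It was probably knocked. I'll look again.

```bash

python3 -m crank '{"travel":[[0,0,0],[0,0,0],[0,0,0]],"rot":[[0,0,0],[0,0,0],[0,0,0]]}' 
python3 - <<'E'
from meas import *
import meas as M
M.zs['pad1']=.0025
m,im=meas(fn='w27',names=['pad1','yo_flared','yo_slim'])
snap('scene','s27')
E
```

```text
clock: 52.0
position: [0.4302, -0.2693, 0.2465]
tool_rot: [-3.141, 0.0, 0.07]
force: [-0.5, -0.8, -0.3]
grip_width: 0.0764
pad1 0.93 [ 24. 130.  45. 123.] fp [470.  -24.2  46.4 116.3  81.2]
pad1 0.67 [268. 123.  72. 128.] fp [ 489.4 -248.6  110.8   61.6    2.6]
yo_flared 0.59 [320. 200.  71.  72.] fp [ 434.1 -297.5   64.1   56.3   21.8]
yo_slim 0.74 [431.  92.  68.  70.] fp [ 528.9 -384.3   53.9   58.5   25.3]
yo_slim 0.55 [ 75.   7. 150.  14.] fp [574.4 -86.8   8.7 120.    3. ]
```

View pics/w27.png

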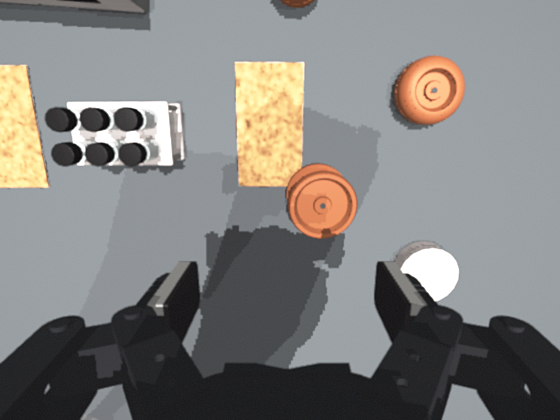

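View pics/s27.png

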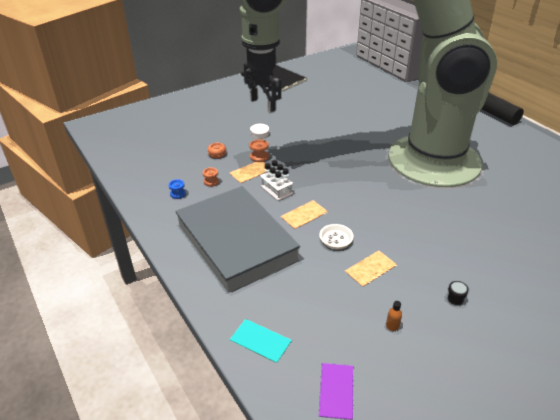

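The yo-yo has come to rest at about (434,-297) mm, upright by the pad's near corner (hub at px (322,206)). The pad is unmoved. I'll re-grasp it.

```bash

python3 - <<'E'
from h import *
m=bot.camera_model('wrist')
for u,v,z in((322,206,.046),(322,206,.042)): print(onplane(m,u,v,z).round(4))
E
python3 -m crank '{"travel":[[0.2,-1.4,-3],[0.4,-2.8,-6],[0.4,-2.8,-10],[0.4,-2.8,-10],[0.4,-2.8,-10]],"rot":[[0,0,0],[0,0,0],[0,0,0],[0,0,0],[0,0,0]]}' 0.85
python3 - <<'E'
from meas import *
m,im=snap('wrist','w28')
E
```

```text
[ 0.4296 -0.2989  0.046 ]
[ 0.4285 -0.2994  0.042 ]
clock: 52.75
position: [0.4341, -0.2971, 0.147]
tool_rot: [-3.141, 0.001, 0.07]
force: [0.6, -0.4, 0.1]
grip_width: 0.0793
```

View pics/w28.png

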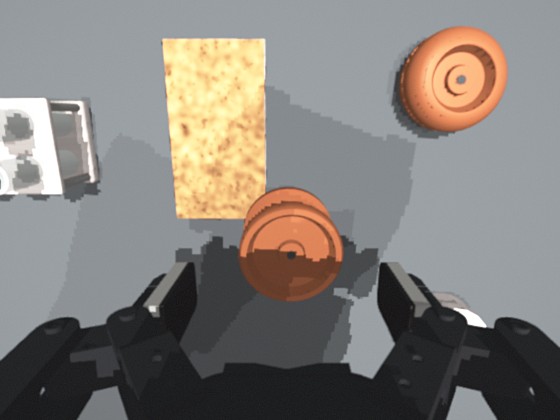

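```bash

python3 - <<'E'
from h import *
m=bot.camera_model('wrist')
for u,v,z in((290,252,.046),(290,252,.042)): print(onplane(m,u,v,z).round(4))
E

```

```text
[ 0.4325 -0.2994  0.046 ]
[ 0.4308 -0.2996  0.042 ]
```

```bash

python3 -m crank '{"travel":[[-0.15,-0.2,-2],[-0.15,-0.2,-4],[-0.15,-0.2,-6],[-0.15,-0.2,-7],[-0.15,-0.2,-7],[-0.15,-0.2,-7]],"rot":[[0,0,0],[0,0,0],[0,0,0],[0,0,0],[0,0,0],[0,0,0]]}' 0.85
python3 -m crank '{"travel":[[0,0,0],[0,0,0],[0,0,0],[0,0,0],[0,0,0],[0,0,0]],"rot":[[0,0,0],[0,0,0],[0,0,0],[0,0,0],[0,0,0],[0,0,0]]}' 0.2 40
python3 -m crank '{"travel":[[0,0,0.5],[0,0,1.5],[0,0,3],[0,0,3],[0,0,3]],"rot":[[0,0,0],[0,0,0],[0,0,0],[0,0,0],[0,0,0]]}'
python3 - <<'E'
from meas import *
import meas as M
M.zs['pad1']=.0025
m,im=meas(fn='w29',names=['pad1'])
m,im=snap('scene','s29')
cv2.imwrite('pics/s29c.png',cv2.resize(im[70:220,180:330],None,fx=4,fy=4,interpolation=cv2.INTER_CUBIC)[:,:,::-1])
E
```

```text
clock: 53.4
position: [0.4331, -0.2996, 0.0778]
tool_rot: [3.141, -0.001, 0.069]
force: [-0.2, 0.2, 0.0]
grip_width: 0.0789
clock: 54.0
position: [0.433, -0.3, 0.0779]
tool_rot: [3.14, -0.001, 0.069]
force: [-1.7, -0.5, 13.9]
grip_width: 0.057
clock: 54.5
position: [0.4326, -0.2996, 0.1071]
tool_rot: [3.141, -0.001, 0.069]
force: [-0.3, 0.8, -1.2]
grip_width: 0.0572
pad1 0.89 [190. 127. 133. 224.] fp [ 489.5 -249.8  109.1   60.1    3.8]
```

View pics/w29.png

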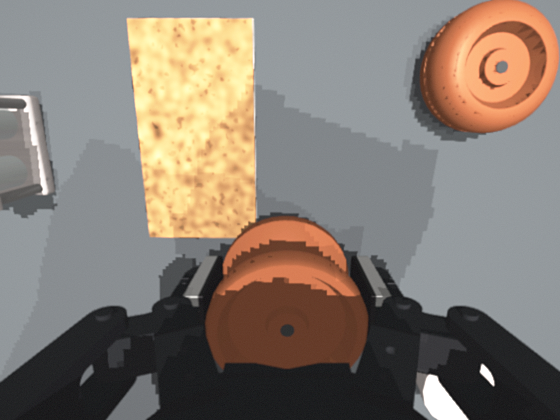

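View pics/s29c.png

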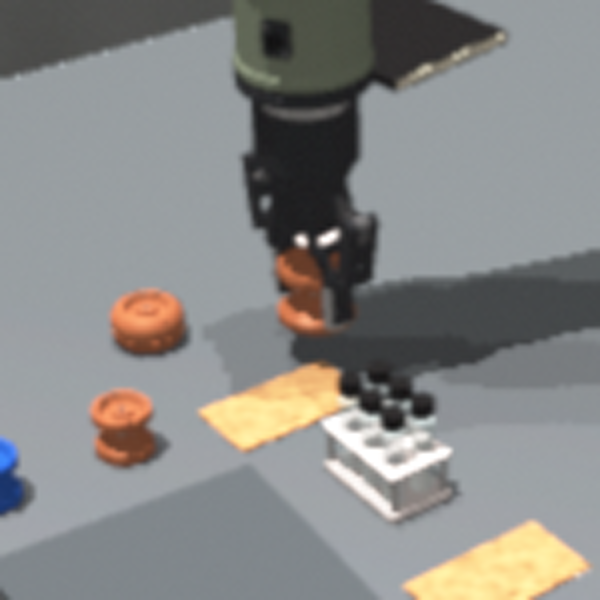

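```bash

python3 -m crank '{"travel":[[2,2,1],[4,4,1],[5.8,5,0],[5.8,5,-1],[5.8,5,-2],[5.8,5,-2],[5.8,5,-2]],"rot":[[0,0,0],[0,0,0],[0,0,0],[0,0,0],[0,0,0],[0,0,0],[0,0,0]]}'
python3 -m crank '{"travel":[[0,0,-0.2],[0,0,-0.4],[0,0,-0.5],[0,0,-0.5]],"rot":[[0,0,0],[0,0,0],[0,0,0],[0,0,0]]}'
```

```text
clock: 55.35
position: [0.4897, -0.2499, 0.0863]
tool_rot: [-3.141, 0.001, 0.068]
force: [0.3, 0.2, -0.7]
grip_width: 0.0572
clock: 55.75
position: [0.4905, -0.2495, 0.0816]
tool_rot: [-3.142, 0.0, 0.069]
force: [0.4, 0.1, 0.1]
grip_width: 0.057
```

```bash
for i in 1 2; do
python3 -m crank '{"travel":[[0,0,-0.05],[0,0,-0.1],[0,0,-0.1]],"rot":[[0,0,0],[0,0,0],[0,0,0]]}' | grep -E 'pos|force'; done
```

```text
position: [0.4906, -0.2494, 0.0806]
force: [-0.3, -0.5, -1.2]
position: [0.4909, -0.2494, 0.0801]
force: [-0.6, 1.4, 10.3]
```

```bash

python3 -m crank '{"travel":[[0,0,0],[0,0,0]],"rot":[[0,0,0],[0,0,0]]}' 0.37 20
python3 -m crank '{"travel":[[0,0,0],[0,0,0]],"rot":[[0,0,0],[0,0,0]]}' 0.42
python3 -m crank '{"travel":[[0,0,0],[0,0,0]],"rot":[[0,0,0],[0,0,0]]}' 0.55
python3 -m crank '{"travel":[[0,0,0],[0,0,0],[0,0,3],[0,0,8],[0,0,13],[0,0,17],[0,0,17]],"rot":[[0,0,0],[0,0,0],[0,0,0],[0,0,0],[0,0,0],[0,0,0],[0,0,0]]}' 0.8
python3 - <<'E'
from meas import *
m,im=snap('wrist','w30')
E
```

```text
clock: 56.55
position: [0.4906, -0.2494, 0.0796]
tool_rot: [3.142, -0.0, 0.069]
force: [0.4, 0.8, 0.5]
grip_width: 0.0588
clock: 56.75
position: [0.4904, -0.2494, 0.0795]
tool_rot: [-3.141, 0.0, 0.069]
force: [0.0, 0.6, 0.3]
grip_width: 0.0604
clock: 56.95
position: [0.4905, -0.2494, 0.0795]
tool_rot: [-3.142, 0.0, 0.069]
force: [0.5, 0.1, -0.3]
grip_width: 0.0661
clock: 57.65
position: [0.4921, -0.2502, 0.2548]
tool_rot: [3.138, -0.007, 0.069]
force: [0.2, 0.3, -0.9]
grip_width: 0.0772
```

View pics/w30.png

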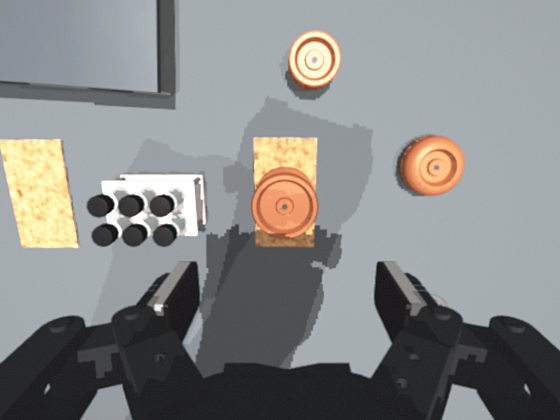

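The flared yo-yo stands on its pad (hub at (285,205) px). Now the slim one.

```bash

python3 -m crank '{"travel":[[0,-4,0],[0,-8,0],[0,-13,0],[0,-13.4,0],[0,-13.4,0],[0,-13.4,0]],"rot":[[0,0,0],[0,0,0],[0,0,0],[0,0,0],[0,0,0],[0,0,0]]}' 0.85
python3 - <<'E'
from meas import *
import meas as M
M.zs['pad1']=.0025
M.zs['yo_flared']=.0485
m,im=meas(fn='w31',names=['yo_slim','yo_flared','pad1'])
E
```

```text
clock: 58.3
position: [0.4906, -0.3823, 0.2487]
tool_rot: [-3.14, 0.001, 0.07]
force: [0.3, 0.9, 0.2]
grip_width: 0.0788
yo_slim 0.92 [292. 153.  64.  69.] fp [ 529.  -383.7   54.5   54.2   48.4]
yo_flared 0.8 [135. 192.  85.  70.] fp [ 491.2 -257.4   56.7   71.8   17.6]
pad1 0.96 [146. 181.  78. 113.] fp [ 489.6 -250.   110.8   61.7    3.7]
```

View pics/w31.png

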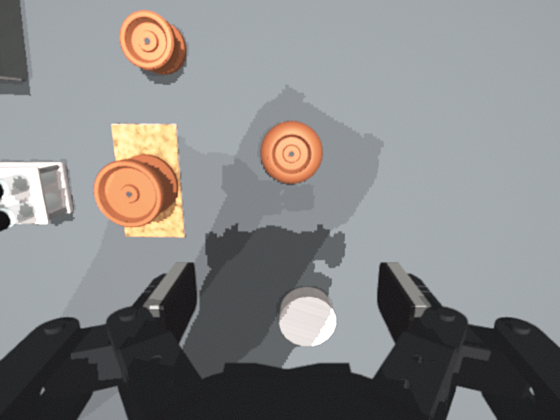

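```bash

python3 -m crank '{"travel":[[2,0,-3],[3.85,-0.15,-7],[3.85,-0.15,-11],[3.85,-0.15,-15],[3.85,-0.15,-17],[3.85,-0.15,-17.6],[3.85,-0.15,-17.6],[3.85,-0.15,-17.6]],"rot":[[0,0,0],[0,0,0],[0,0,0],[0,0,0],[0,0,0],[0,0,0],[0,0,0],[0,0,0]]}' 0.85
python3 -m crank '{"travel":[[0,0,0],[0,0,0],[0,0,0],[0,0,0],[0,0,0],[0,0,0]],"rot":[[0,0,0],[0,0,0],[0,0,0],[0,0,0],[0,0,0],[0,0,0]]}' 0.15 40
python3 -m crank '{"travel":[[0,0,0.5],[0,0,1.5],[0,0,3],[0,0,3],[0,0,3]],"rot":[[0,0,0],[0,0,0],[0,0,0],[0,0,0],[0,0,0]]}'
python3 - <<'E'
from meas import *
m,im=snap('wrist','w32')
E
```

```text
clock: 59.3
position: [0.5297, -0.3851, 0.0751]
tool_rot: [3.141, -0.001, 0.069]
force: [-0.3, 0.7, -0.4]
grip_width: 0.0789
clock: 59.9
position: [0.5295, -0.3852, 0.0751]
tool_rot: [3.141, -0.001, 0.069]
force: [-2.8, 1.2, 11.6]
grip_width: 0.0538
clock: 60.4
position: [0.5292, -0.3851, 0.1044]
tool_rot: [3.141, -0.001, 0.069]
force: [-0.3, 0.3, -0.8]
grip_width: 0.0535
```

View pics/w32.png

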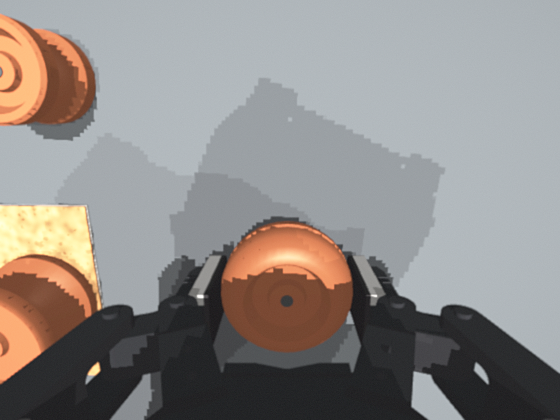

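```bash

python3 -m crank '{"travel":[[0,0,4],[0,0,8],[0,2,11],[-1,6,12],[-2,10,12],[-3,14.5,12],[-4,19,12],[-5,23.5,12]],"rot":[[0,0,0],[0,0,0],[0,0,0],[0,0,0],[0,0,0],[0,0,0],[0,0,0],[0,0,0]]}'
python3 -m crank '{"travel":[[-0.3,4.5,0],[-0.7,9,0],[-0.7,13,0],[-0.7,14.4,0],[-0.7,14.4,-4],[-0.7,14.4,-8],[-0.7,14.4,-11],[-0.7,14.4,-11]],"rot":[[0,0,0],[0,0,0],[0,0,0],[0,0,0],[0,0,0],[0,0,0],[0,0,0],[0,0,0]]}'
python3 -m crank '{"travel":[[0,0,0],[0,0,0],[0,0,0]],"rot":[[0,0,0],[0,0,0],[0,0,0]]}'
python3 - <<'E'
from meas import *
m,im=snap('wrist','w33')
import cv2
E
```

```text
clock: 61.25
position: [0.4781, -0.1483, 0.2234]
tool_rot: [-3.141, 0.0, 0.069]
force: [2.0, 0.8, -0.5]
grip_width: 0.0532
clock: 62.05
position: [0.4702, -0.0057, 0.1106]
tool_rot: [-3.141, 0.006, 0.07]
force: [0.3, -0.3, 1.0]
grip_width: 0.0536
clock: 62.35
position: [0.4727, -0.006, 0.115]
tool_rot: [3.142, -0.002, 0.069]
force: [-0.4, 0.5, -0.8]
grip_width: 0.0539
```

View pics/w33.png

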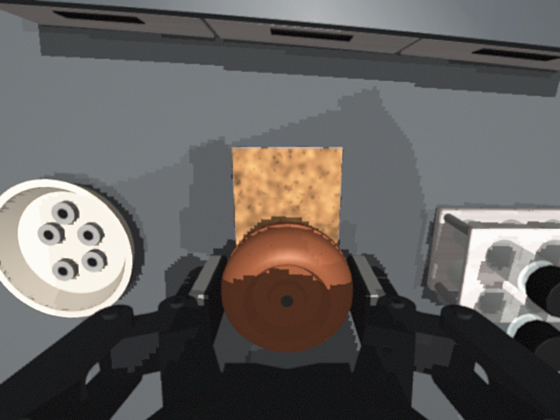

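```bash

python3 - <<'E'
from h import *
m=bot.camera_model('wrist')
a=onplane(m,233,148,.0025);b=onplane(m,342,147,.0025); print(a.round(4),b.round(4),((a+b)/2 - .055*np.array([np.cos(.069),np.sin(.069),0])).round(4))
E
python3 -m crank '{"travel":[[0,0,-1.2],[0,0,-2.4],[0,0,-3.2],[0,0,-3.4],[0,0,-3.4]],"rot":[[0,0,0],[0,0,0],[0,0,0],[0,0,0],[0,0,0]]}'
```

```text
[0.5241 0.0263 0.0025] [ 0.5286 -0.0319  0.0025] [ 0.4714 -0.0066  0.0025]
clock: 62.9
position: [0.4717, -0.0058, 0.079]
tool_rot: [-3.142, 0.001, 0.07]
force: [0.0, -0.3, -1.1]
grip_width: 0.054
```

```bash
for i in 1 2; do
python3 -m crank '{"travel":[[0,-0.03,-0.05],[0,-0.03,-0.1],[0,-0.03,-0.1]],"rot":[[0,0,0],[0,0,0],[0,0,0]]}' | grep -E 'pos|force'; done
```

```text
position: [0.4722, -0.0062, 0.0788]
force: [0.1, 0.5, -0.3]
position: [0.4721, -0.0066, 0.0777]
force: [0.6, -0.1, 1.5]
```

```bash
for i in 1 ; do
python3 -m crank '{"travel":[[0,0,-0.05],[0,0,-0.05],[0,0,-0.05]],"rot":[[0,0,0],[0,0,0],[0,0,0]]}' | grep -E 'pos|force'; done
```

```text
position: [0.4721, -0.0066, 0.0776]
force: [-3.8, -1.0, 15.8]
```

```bash

python3 -m crank '{"travel":[[0,0,0.05],[0,0,0.05]],"rot":[[0,0,0],[0,0,0]]}' 0.32 20
python3 -m crank '{"travel":[[0,0,0],[0,0,0]],"rot":[[0,0,0],[0,0,0]]}' 0.4
python3 -m crank '{"travel":[[0,0,0],[0,0,0]],"rot":[[0,0,0],[0,0,0]]}' 0.55
python3 -m crank '{"travel":[[0,0,0],[0,0,0],[0,0,3],[0,0,8],[0,0,13],[0,0,17],[0,0,17],[0,0,17]],"rot":[[0,0,0],[0,0,0],[0,0,0],[0,0,0],[0,0,0],[0,0,0],[0,0,0],[0,0,0]]}' 0.8
python3 - <<'E'
from meas import *
import meas as M
M.zs['pad1']=.0025
M.zs['yo_slim']=.0175
m,im=meas(fn='w34',names=['pad1','yo_slim'])
E
```

```text
clock: 64.0
position: [0.4721, -0.0065, 0.0776]
tool_rot: [-3.142, -0.0, 0.069]
force: [-0.1, 0.1, -0.1]
grip_width: 0.0565
clock: 64.2
position: [0.472, -0.0065, 0.0775]
tool_rot: [-3.142, 0.0, 0.069]
force: [0.1, -0.1, 0.2]
grip_width: 0.06
clock: 64.4
position: [0.472, -0.0065, 0.0775]
tool_rot: [-3.142, 0.0, 0.069]
force: [-0.3, -0.2, 0.4]
grip_width: 0.0661
clock: 65.2
position: [0.4722, -0.0067, 0.2482]
tool_rot: [3.141, -0.002, 0.069]
force: [0.2, -1.2, -0.4]
grip_width: 0.0766
pad1 0.92 [288. 190.  61. 114.] fp [500.1  -4.1  53.5  62.    5. ]
pad1 0.73 [ 40. 193.  81. 111.] fp [454.7 235.8 110.6  62.4   3.8]
pad1 0.65 [527. 189.  65. 111.] fp [ 488.9 -247.7  110.9   62.     3.7]
yo_slim 0.76 [287. 197.  62.  58.] fp [471.7  -6.2  56.5  55.2   3.9]
```

View pics/w34.png

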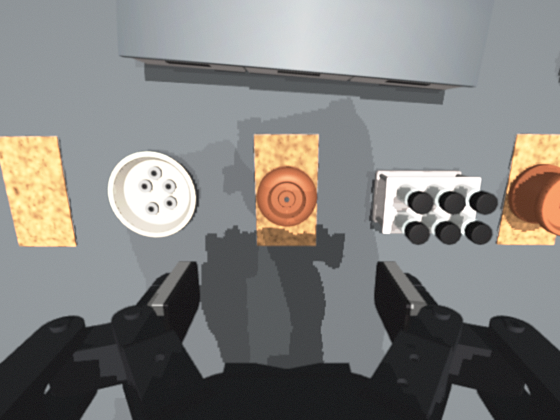

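The slim yo-yo is on the middle of its pad (287,197). Now the small one.

```bash

python3 -m crank '{"travel":[[1,-4.5,0],[2,-9,0],[3,-13.5,0],[4.5,-18,0],[6,-22,0],[6.8,-25,0],[6.8,-25,0],[6.8,-25,0]],"rot":[[0,0,0],[0,0,0],[0,0,0],[0,0,0],[0,0,0],[0,0,0],[0,0,0],[0,0,0]]}' 0.6
python3 -m crank '{"travel":[[0,0,0],[0,0,0]],"rot":[[0,0,0],[0,0,0]]}'
python3 - <<'E'
from meas import *
m,im=meas(fn='w35',names=['yo_small'])
E
```

```text
clock: 66.15
position: [0.5395, -0.2564, 0.2459]
tool_rot: [-3.14, 0.002, 0.069]
force: [-0.0, 0.6, -0.5]
grip_width: 0.0683
clock: 66.35
position: [0.54, -0.2553, 0.2474]
tool_rot: [-3.141, 0.0, 0.071]
force: [0.0, 0.7, -0.2]
grip_width: 0.0685
yo_small 0.89 [307. 117.  53.  56.] fp [ 609.4 -265.5   40.3   41.     4. ]
yo_small 0.76 [315.   9.  49.  17.] fp [ 687.3 -265.1   12.7   35.5    4.1]
```

View pics/w35.png

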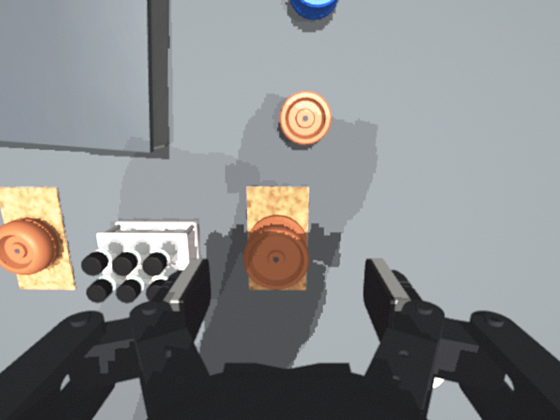

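```bash

python3 -m crank '{"travel":[[3.5,-0.5,-2],[6.95,-1.05,-6],[6.95,-1.05,-10],[6.95,-1.05,-10],[6.95,-1.05,-10]],"rot":[[0,0,0],[0,0,0],[0,0,0],[0,0,0],[0,0,0]]}' 0.55
python3 - <<'E'
from meas import *
m,im=snap('wrist','w36')
E
```

```text
clock: 66.95
position: [0.6093, -0.2667, 0.1481]
tool_rot: [-3.141, 0.001, 0.07]
force: [0.6, -0.1, 0.3]
grip_width: 0.0662
```

View pics/w36.png

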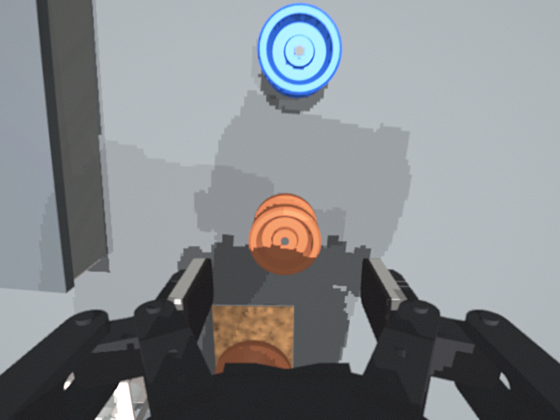

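```bash

python3 -m crank '{"travel":[[0,0.05,-2],[0,0.05,-4.5],[0,0.05,-6.5],[0,0.05,-7.3],[0,0.05,-7.3],[0,0.05,-7.3]],"rot":[[0,0,0],[0,0,0],[0,0,0],[0,0,0],[0,0,0],[0,0,0]]}' 0.55
python3 -m crank '{"travel":[[0,0,0],[0,0,0],[0,0,0],[0,0,0],[0,0,0],[0,0,0]],"rot":[[0,0,0],[0,0,0],[0,0,0],[0,0,0],[0,0,0],[0,0,0]]}' -0.2 40
python3 -m crank '{"travel":[[0,0,0.5],[0,0,1.5],[0,0,3],[0,0,3],[0,0,3]],"rot":[[0,0,0],[0,0,0],[0,0,0],[0,0,0],[0,0,0]]}'
python3 - <<'E'
from meas import *
m,im=snap('wrist','w37')
E
```

```text
clock: 67.6
position: [0.6102, -0.2669, 0.0765]
tool_rot: [3.141, -0.002, 0.069]
force: [0.3, 0.4, 0.6]
grip_width: 0.0664
clock: 68.2
position: [0.61, -0.2668, 0.076]
tool_rot: [3.141, -0.001, 0.069]
force: [-2.3, 1.4, 11.4]
grip_width: 0.0409
clock: 68.7
position: [0.6098, -0.2667, 0.1054]
tool_rot: [3.141, -0.001, 0.069]
force: [-0.2, 0.4, 0.8]
grip_width: 0.0407
```

View pics/w37.png

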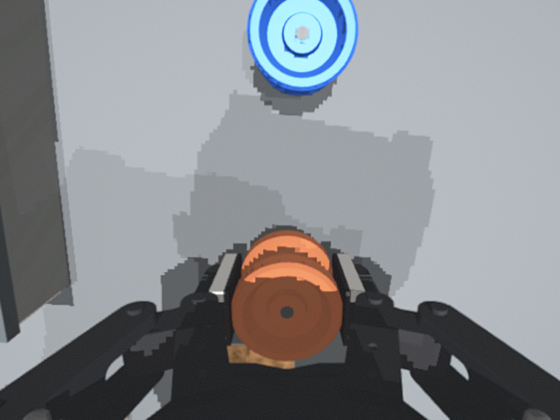

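```bash

python3 -m crank '{"travel":[[0,0,4],[0,0,9],[-1,3,12],[-2,7,13],[-3,11,13],[-5,15,13],[-6.5,19.5,13],[-8,24,13]],"rot":[[0,0,0],[0,0,0],[0,0,3],[0,0,6],[0,0,9],[0,0,12],[0,0,15],[0,0,20]]}'
python3 -m crank '{"travel":[[-1.5,4,0],[-3,8,0],[-4.5,12,0],[-6,16.5,0],[-7,21,0],[-7.5,25,0],[-7.5,26.3,0],[-7.5,26.3,0]],"rot":[[0,0,0],[0,0,0],[0,0,0],[0,0,0],[0,0,0],[0,0,0],[0,0,0],[0,0,0]]}'
python3 -m crank '{"travel":[[0,0,-4],[0,0,-8],[0,0,-11],[0,0,-12.5],[0,0,-12.5],[0,0,-12.5]],"rot":[[0,0,0],[0,0,0],[0,0,0],[0,0,0],[0,0,0],[0,0,0]]}'
python3 - <<'E'
from meas import *
print(bot.observe()['qpos'].round(2))
m,im=snap('wrist','w38')
E
```

```text
clock: 69.55
position: [0.5284, -0.0251, 0.2344]
tool_rot: [-3.142, 0.0, 0.42]
force: [0.9, -0.1, -1.0]
grip_width: 0.0406
clock: 70.35
position: [0.454, 0.2383, 0.2342]
tool_rot: [-3.141, 0.0, 0.421]
force: [-0.4, -1.0, -0.7]
grip_width: 0.0411
clock: 70.95
position: [0.4549, 0.2356, 0.1099]
tool_rot: [3.141, 0.0, 0.417]
force: [0.2, -0.1, 0.2]
grip_width: 0.0404
[-0.37  0.66 -0.3   2.02  0.38  0.52 -2.1 ]
```

View pics/w38.png

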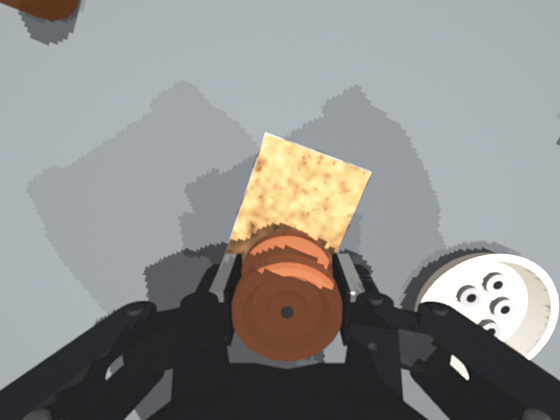

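```bash

python3 - <<'E'
from h import *
m=bot.camera_model('wrist')
a=onplane(m,265,134,.0025);b=onplane(m,371,173,.0025); d=(a-b)[:2]; th=np.arctan2(-d[0],d[1]);print(np.degrees(th),np.linalg.norm(d),((a+b)/2 - .055*np.array([np.cos(th),np.sin(th),0])).round(4))
E
python3 -m crank '{"travel":[[0,0.05,-1.2],[0,0.05,-2.4],[0,0.05,-2.9],[0,0.05,-2.9],[0,0.05,-2.9]],"rot":[[0,0,0],[0,0,0],[0,0,0],[0,0,0],[0,0,0]]}'
python3 -m crank '{"travel":[[0,0,-0.05],[0,0,-0.1],[0,0,-0.1]],"rot":[[0,0,0],[0,0,0],[0,0,0]]}'
```

```text
4.003611579131581 0.059726791850786214 [0.4535 0.2368 0.0025]
clock: 71.5
position: [0.4544, 0.237, 0.0805]
tool_rot: [3.142, 0.0, 0.419]
force: [-0.4, 0.3, -0.3]
grip_width: 0.041
clock: 71.8
position: [0.4546, 0.237, 0.0797]
tool_rot: [-3.142, -0.0, 0.418]
force: [0.9, 0.4, 0.0]
grip_width: 0.041
```

```bash
for i in 1 2; do
python3 -m crank '{"travel":[[0,0,-0.05],[0,0,-0.08],[0,0,-0.08]],"rot":[[0,0,0],[0,0,0],[0,0,0]]}' | grep -E 'pos|force'; done
```

```text
position: [0.4545, 0.237, 0.0788]
force: [-0.1, -0.6, -0.3]
position: [0.4546, 0.237, 0.0784]
force: [-3.3, -1.2, 12.8]
```

```bash

python3 -m crank '{"travel":[[0,0,0.04],[0,0,0.04]],"rot":[[0,0,0],[0,0,0]]}' 0.0 20
python3 -m crank '{"travel":[[0,0,0],[0,0,0]],"rot":[[0,0,0],[0,0,0]]}' 0.08
python3 -m crank '{"travel":[[0,0,0],[0,0,0]],"rot":[[0,0,0],[0,0,0]]}' 0.3
python3 -m crank '{"travel":[[0,0,0],[0,0,0],[0,0,3],[0,0,8],[0,0,13],[0,0,17],[0,0,17],[0,0,17]],"rot":[[0,0,0],[0,0,0],[0,0,0],[0,0,0],[0,0,0],[0,0,0],[0,0,0],[0,0,0]]}' 0.5
python3 -m crank '{"travel":[[-1,-5,2],[-2,-10,5],[-2,-15,8],[-2,-20,12],[-2,-24,15],[-2,-24,15],[-2,-24,15]],"rot":[[0,0,-8],[0,0,-16],[0,0,-22],[0,0,-22],[0,0,-22],[0,0,-22],[0,0,-22]]}' -1
python3 - <<'E'
from meas import *
import meas as M
M.zs.update(pad1=.0025,yo_slim=.0175,yo_flared=.0485,yo_small=.0405)
m,im=meas(fn='w40',names=['pad1','yo_flared','yo_slim','yo_small','dish'])
snap('scene','s40')
m,im=meas('top',fn='t40',names=['yo_flared','yo_slim','yo_small','rack','dish'])
for n,z in(('tin',.022),('loupe',.038)):
  d=bot.silhouettes('top',n)[0]; print(n,np.round(footprint(m,d['pixels'],z),1))
E
```

```text
clock: 72.6
position: [0.4546, 0.237, 0.0784]
tool_rot: [-3.142, -0.0, 0.418]
force: [-0.1, -0.4, -0.6]
grip_width: 0.0426
clock: 72.8
position: [0.4545, 0.237, 0.0783]
tool_rot: [-3.142, 0.0, 0.418]
force: [0.3, -0.2, -0.2]
grip_width: 0.0465
clock: 73.0
position: [0.4545, 0.237, 0.0783]
tool_rot: [-3.142, 0.0, 0.418]
force: [-0.2, 0.4, 0.3]
grip_width: 0.0553
clock: 73.8
position: [0.4548, 0.2368, 0.249]
tool_rot: [3.141, -0.002, 0.418]
force: [0.2, 0.3, -0.6]
grip_width: 0.0639
clock: 74.5
position: [0.4349, -0.0066, 0.3996]
tool_rot: [3.141, -0.002, 0.029]
force: [-0.7, 0.5, -0.5]
grip_width: -0.0004
pad1 0.95 [113. 150.  61.  79.] fp [454.9 235.9 109.1  61.6   3.5]
pad1 0.84 [466. 134.  56.  81.] fp [ 488.9 -247.9  110.5   60.6    3.6]
pad1 0.67 [294.  33. 246.  64.] fp [608.8  -9.9  72.  303.1   1.7]
pad1 0.58 [288. 140.  45.  84.] fp [501.6  -4.1  50.6  61.8   1.6]
yo_flared 0.76 [475. 137.  65.  48.] fp [ 487.5 -238.4   57.    76.7    2. ]
yo_slim 0.93 [289. 143.  44.  42.] fp [471.6  -6.3  54.7  55.6   1.6]
yo_small 0.59 [105. 153.  46.  36.] fp [456.1 227.6  42.   57.7  15.7]
dish 0.56 [193. 145.  57.  56.] fp [463.6 117.6  78.4  78.   60.3]
dish 0.56 [287. 142.  46.  83.] fp [504.4  -4.   42.6  57.4   6. ]
yo_flared 0.78 [365. 239.  22.  21.] fp [ 487.9 -247.6   59.7   64.1   42.4]
yo_flared 0.58 [153. 288.  16.  15.] fp [365.  405.5  45.1  38.4  88.3]
yo_small 0.67 [366. 171.  15.  12.] fp [ 705.1 -261.4   40.4   51.2   43.6]
yo_small 0.49 [211. 256.  16.  13.] fp [454.1 233.1  43.4  39.9  88.5]
rack 0.74 [335. 243.  17.  19.] fp [ 471.9 -148.6   51.3   34.7    5.8]
dish 0.75 [245. 252.  25.  26.] fp [463.8 121.4  77.6  66.4  26. ]
dish 0.46 [289. 184.  87.  61.] fp [678.1 -12.4 279.7 198.9  88.5]
tin [457.  234.9  42.3  38.4  62.3]
loupe [ 478.5 -153.1   34.    52.7   88.6]
```

View pics/w40.png

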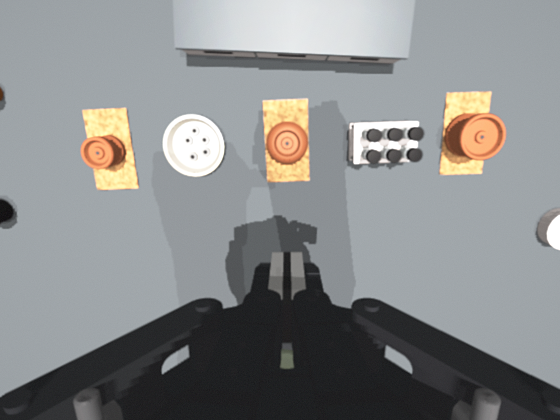

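View pics/s40.png

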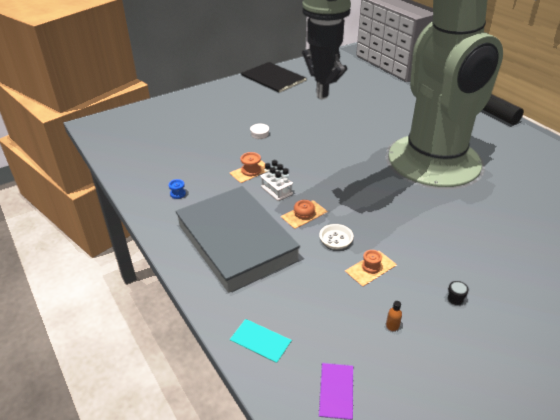

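```bash

python3 - <<'E'
from h import *
m=bot.camera_model('wrist')
print(onplane(m,482,137,.0465).round(4),onplane(m,97.5,153,.0385).round(4),onplane(m,287,143,.031).round(4))
mt=bot.camera_model('top'); im=cv2.imread('pics/t40.png'); cv2.imwrite('pics/t40c.png',cv2.resize(im[190:320,130:450],None,fx=2.5,fy=2.5))
d=bot.silhouettes('wrist','rack'); print([np.round(x['box']) for x in d[:2]])
print(bot.observe()['clock'])
E
```

```text
[ 0.488  -0.2429  0.0465] [0.4513 0.2393 0.0385] [ 0.4708 -0.0021  0.031 ]
[array([388., 142.,  76.,  39.])]
75.3
```

View pics/t40c.png

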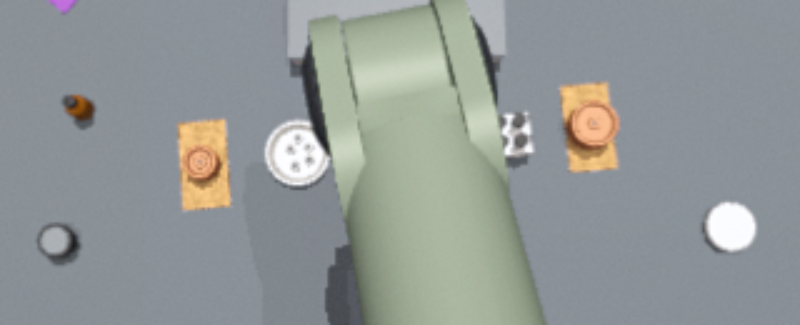

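Everything looks in place: each yo-yo is upright on its pad, and the rack, dish, tin, loupe and oil bottle are where they were. Handing in.

```bash
python3 -c "
from workcell import bot
print(bot.job_done())"
```

```text
the job is handed in; nothing more can be done
None
```

I handed the job in at about 75 s of the 210 s. All three yo-yos were there, and each now stands on its own cork pad in the row with the rack and dish.

- **Pads:** I dragged each pad about 40 mm out over the cabinet's front edge, pinched it across its width where it overhung, and laid it on the counter. All three pads were needed, so none is left on the cabinet. On release each pad settled about 2–3 mm, because the fingertips reached the counter first.
- **Flared yo-yo:** after I set it down it was found off its pad, at the near corner. The likely cause is the expected knock, as the arm had already lifted clear. I picked it up again and re-placed it on the pad's middle.

Last checks, from the wrist camera (x, y in mm):

| Yo-yo | Pad centre | Pad yaw | Gap to rack or dish |
|---|---|---|---|
| Flared | (489, -249) | about 3.6° | about 5 cm |
| Slim | (472, -6) | about 4° | about 5 cm on both sides |
| Small | (455, 236) | about 3.5–4° | about 5 cm |

- **Alignment:** the rack's yaw is about 4°, so the pads are parallel to its short sides. The flared pad's gap to the rack was set by position from the measured rack, not measured afterwards.
- **Centring:** by placing position, the yo-yos sit within about 2 mm of the pad centres. A rough hand-picked reading of the hub positions in the last wrist picture disagreed by 3–6 mm in y. The same offset showed on the slim one, whose detected outline was centred, so I put it down to picking error.
- **Other objects:** the dish measured the same as at the start. The rack, oil bottle, tin and loupe look unmoved in the pictures. For the tin and loupe the detector's final reports landed on other objects, so those two were judged by eye only.

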